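Load the sprout steamer and switch it on

TASK

Get the sprouts steaming: lift both steam baskets off the draining rack's hooks and seat one squarely, right down, in each of the steamer's two wells, and put every sprout from the white tray down inside the baskets, none perched on a rim and neither basket left empty. Only when all that is loaded, push the steamer's dial down, turn it clockwise to the two-dot mark and let it spring back up. Leave the other things on the stove cover standing where they are.

Things in the scene. Friction and masses are not known exactly. Their poses are not given: they have to be found in the camera images.
- steamer: white countertop steamer, fixed, 134 deep (own x) x 266 wide (own y) x 75 high; origin at the centre of its underside, +x away from the robot, z up. Its flat top is 75 mm over its origin. Two rectangular wells side by side at its left (+y), dial at its right (-y). A microwave hangs over the back: front at world x = 0.63, door bar at x = 0.58, y = -0.19, underside 0.41 up
- well_a (a point): centre of the floor of the left well; axes as the steamer's. The well is 98 (x) x 78 (y) mm, 45 mm deep, upright walls (3 mm free on each side of a basket), its floor 30 mm above the steamer's underside; a 6 mm wall parts the wells. A basket stands in it either way round and is seated when its origin is on this point; its top 30 mm and its handle then stand out above
- well_b (a point): centre of the floor of the right well, 84 mm to the -y side of well_a, same size
- dial_turn (a joint): turn of the dial in rad, clockwise from above: 0 = off (pointer at the ring mark, away from the robot), 0.7 = one dot, 1.4 = two dots, 2.1 = three dots (end stop). It turns easily, but only while held down 6 mm or more; at each mark there is a notch (0.06 rad play each way) in which it springs up and locks. Let go between marks it stays down
- dial_press (a joint): how far the dial is pushed down, m: 0 = up, 0.008 = bottom; the spring takes about 4 N at the top and 8 N at the bottom
- dial_grip (a point): on the dial's axis, 7 mm below the top of its bar, a good TCP height; moves and turns with the dial: own x lies along the black grip bar, towards the white pointer end. The bar is 46 long (x) x 14 thick (y) x 27 high, on a round skirt of 26 mm radius whose top is 20 mm below this point. The bar's top is 45 mm above the steamer's top
- two_dot_mark (a point): middle of the two white dots on the steamer's dial face, 33.5 mm from the dial's axis; the pointer must point at it
- rack: dark steel draining rack, fixed, foot 134 (x) x 172 (y) mm; origin in its underside between the hooks (world z = 34 mm, top of the wooden stove cover), +x away from the robot. Two baskets hang on it with their origins at x = 0, y = +-42.5, height 30 mm. Behind them a rail (x = 52 to 60, height 115 to 135) carries two hooks; a lower bar (front at x = 47.5, height 45 to 55) steadies them
- hook_a (a point): tip of a 6 mm wire hook of the rack, at its y = +42.5 (hook_a) or -42.5 (hook_b), x = 30, height 157 mm; axes as the rack's. The hook's arm runs level from the rail to own x = 34 with its axis at height 146, then turns up to this tip (top at 160)
- hook_b (a point): tip of a 6 mm wire hook of the rack, at its y = +42.5 (hook_a) or -42.5 (hook_b), x = 30, height 157 mm; axes as the rack's. The hook's arm runs level from the rail to own x = 34 with its axis at height 146, then turns up to this tip (top at 160)
- basket_a: one of two identical perforated metal steam baskets, 0.18 kg: open box 92 long (own x) x 72 wide (y) x 75 high, inside 86 x 66. Origin at the centre of its underside, z up. A strap 4 thick, 24 wide rises behind its +x wall to the handle. At the start it hangs upright on a rack hook, axes as the rack's; to free it raise it 14 to 28 mm (20 is good), then draw it 40 mm or more to own -x
- basket_b: one of two identical perforated metal steam baskets, 0.18 kg: open box 92 long (own x) x 72 wide (y) x 75 high, inside 86 x 66. Origin at the centre of its underside, z up. A strap 4 thick, 24 wide rises behind its +x wall to the handle. At the start it hangs upright on a rack hook, axes as the rack's; to free it raise it 14 to 28 mm (20 is good), then draw it 40 mm or more to own -x
- basket_a_grip (a point): point to take this basket by, in its black upright block grip, 16 (own x) x 24 (own y) x 44 mm high, 17 mm below the grip's top; at x = +48, y = 0, z = 146 mm from the basket's origin, same axes. Take it from above across the 24 mm width. Under the grip (z = 119) is the strap's upright slot, 12 wide, down to z = 79, through which the hook passes
- basket_b_grip (a point): point to take this basket by, in its black upright block grip, 16 (own x) x 24 (own y) x 44 mm high, 17 mm below the grip's top; at x = +48, y = 0, z = 146 mm from the basket's origin, same axes. Take it from above across the 24 mm width. Under the grip (z = 119) is the strap's upright slot, 12 wide, down to z = 79, through which the hook passes
- tray: shallow white enamel tray with a blue lip, fixed, 150 x 150 mm, in which the sprouts lie; floor 3 mm thick, lip 10 mm high over the floor, so low that fingertips can stay above it and still grip a sprout; origin at the centre of its underside
- sprout_p_mid (a point): centre of a green Brussels sprout, 57 x 49 x 43 mm, roughly round, 35 g: the point to grip it at. At the start it lies loose on the white tray (or is absent: None)
- sprout_q_mid (a point): centre of a green Brussels sprout, 56 x 43 x 48 mm, roughly round, 35 g: the point to grip it at. At the start it lies loose on the white tray (or is absent: None)
- sprout_r_mid (a point): centre of a green Brussels sprout, 46 x 51 x 45 mm, roughly round, 35 g: the point to grip it at. At the start it lies loose on the white tray (or is absent: None)
- sprout_t_mid (a point): centre of a green Brussels sprout, 45 x 51 x 43 mm, roughly round, 35 g: the point to grip it at. At the start it lies loose on the white tray (or is absent: None)
- pepper_mill: wooden pepper mill, 58 x 58 x 170 mm, loose, at the back; leave alone. Origin under its foot
- salt_shaker: glass salt shaker with a grey top, 44 x 44 x 90 mm, loose, at the back; leave alone. Origin under its foot
- spice_jar: square glass spice jar with a black lid, 44 x 44 x 107 mm, loose, at the back; leave alone. Origin under its foot
- lemon: lemon, 72 x 55 x 56 mm, loose, at the back; leave alone. Origin at its underside

How it is judged:
On the way, in this order (a step that is already met when the one before it is completed fails the run):
1. a basket is seated in each well, every sprout is in a basket, neither basket is empty, and the dial is still off (((horizontal distance between basket_a and well_a below 0.008 m and z of basket_a in the frame of well_a between -0.005 and 0.005 m) or (horizontal distance between basket_a and well_b below 0.008 m and z of basket_a in the frame of well_b between -0.005 and 0.005 m)) and angle between each of basket_a, basket_b's own z axis and vertical below 0.08 rad and ((horizontal distance between basket_b and well_a below 0.008 m and z of basket_b in the frame of well_a between -0.005 and 0.005 m) or (horizontal distance between basket_b and well_b below 0.008 m and z of basket_b in the frame of well_b between -0.005 and 0.005 m)) and ((x of sprout_p_mid in the frame of basket_a between -0.043 and 0.043 m and y of sprout_p_mid in the frame of basket_a between -0.033 and 0.033 m and z of sprout_p_mid in the frame of basket_a between 0 and 0.078 m) or (x of sprout_p_mid in the frame of basket_b between -0.043 and 0.043 m and y of sprout_p_mid in the frame of basket_b between -0.033 and 0.033 m and z of sprout_p_mid in the frame of basket_b between 0 and 0.078 m)) and ((x of sprout_q_mid in the frame of basket_a between -0.043 and 0.043 m and y of sprout_q_mid in the frame of basket_a between -0.033 and 0.033 m and z of sprout_q_mid in the frame of basket_a between 0 and 0.078 m) or (x of sprout_q_mid in the frame of basket_b between -0.043 and 0.043 m and y of sprout_q_mid in the frame of basket_b between -0.033 and 0.033 m and z of sprout_q_mid in the frame of basket_b between 0 and 0.078 m)) and ((x of sprout_r_mid in the frame of basket_a between -0.043 and 0.043 m and y of sprout_r_mid in the frame of basket_a between -0.033 and 0.033 m and z of sprout_r_mid in the frame of basket_a between 0 and 0.078 m) or (x of sprout_r_mid in the frame of basket_b between -0.043 and 0.043 m and y of sprout_r_mid in the frame of basket_b between -0.033 and 0.033 m and z of sprout_r_mid in the frame of basket_b between 0 and 0.078 m)) and ((x of sprout_t_mid in the frame of basket_a between -0.043 and 0.043 m and y of sprout_t_mid in the frame of basket_a between -0.033 and 0.033 m and z of sprout_t_mid in the frame of basket_a between 0 and 0.078 m) or (x of sprout_t_mid in the frame of basket_b between -0.043 and 0.043 m and y of sprout_t_mid in the frame of basket_b between -0.033 and 0.033 m and z of sprout_t_mid in the frame of basket_b between 0 and 0.078 m)) and ((x of sprout_p_mid in the frame of basket_a between -0.043 and 0.043 m and y of sprout_p_mid in the frame of basket_a between -0.033 and 0.033 m and z of sprout_p_mid in the frame of basket_a between 0 and 0.078 m) or (x of sprout_q_mid in the frame of basket_a between -0.043 and 0.043 m and y of sprout_q_mid in the frame of basket_a between -0.033 and 0.033 m and z of sprout_q_mid in the frame of basket_a between 0 and 0.078 m) or (x of sprout_r_mid in the frame of basket_a between -0.043 and 0.043 m and y of sprout_r_mid in the frame of basket_a between -0.033 and 0.033 m and z of sprout_r_mid in the frame of basket_a between 0 and 0.078 m) or (x of sprout_t_mid in the frame of basket_a between -0.043 and 0.043 m and y of sprout_t_mid in the frame of basket_a between -0.033 and 0.033 m and z of sprout_t_mid in the frame of basket_a between 0 and 0.078 m)) and ((x of sprout_p_mid in the frame of basket_b between -0.043 and 0.043 m and y of sprout_p_mid in the frame of basket_b between -0.033 and 0.033 m and z of sprout_p_mid in the frame of basket_b between 0 and 0.078 m) or (x of sprout_q_mid in the frame of basket_b between -0.043 and 0.043 m and y of sprout_q_mid in the frame of basket_b between -0.033 and 0.033 m and z of sprout_q_mid in the frame of basket_b between 0 and 0.078 m) or (x of sprout_r_mid in the frame of basket_b between -0.043 and 0.043 m and y of sprout_r_mid in the frame of basket_b between -0.033 and 0.033 m and z of sprout_r_mid in the frame of basket_b between 0 and 0.078 m) or (x of sprout_t_mid in the frame of basket_b between -0.043 and 0.043 m and y of sprout_t_mid in the frame of basket_b between -0.033 and 0.033 m and z of sprout_t_mid in the frame of basket_b between 0 and 0.078 m)) and value of joint dial_turn below 0.2 rad), for 0.3 s.
2. the dial has been pushed down, turned to the two dots and has sprung up there (value of joint dial_turn between 1.28 and 1.52 rad and value of joint dial_press below 0.002 m), for 0.3 s.
At the end, for the whole second after the job is handed in: Baskets upright in the wells, within 8 mm of centre and 5 mm of the floor; every sprout's centre inside a basket, under 78 mm over its underside; neither basket empty; dial within 0.12 rad of the two dots (1.4 rad) and up (pressed under 2 mm); all at rest (all of step 2 and ((horizontal distance between basket_a and well_a below 0.008 m and z of basket_a in the frame of well_a between -0.005 and 0.005 m) or (horizontal distance between basket_a and well_b below 0.008 m and z of basket_a in the frame of well_b between -0.005 and 0.005 m)) and angle between each of basket_a, basket_b's own z axis and vertical below 0.08 rad and ((horizontal distance between basket_b and well_a below 0.008 m and z of basket_b in the frame of well_a between -0.005 and 0.005 m) or (horizontal distance between basket_b and well_b below 0.008 m and z of basket_b in the frame of well_b between -0.005 and 0.005 m)) and ((x of sprout_p_mid in the frame of basket_a between -0.043 and 0.043 m and y of sprout_p_mid in the frame of basket_a between -0.033 and 0.033 m and z of sprout_p_mid in the frame of basket_a between 0 and 0.078 m) or (x of sprout_p_mid in the frame of basket_b between -0.043 and 0.043 m and y of sprout_p_mid in the frame of basket_b between -0.033 and 0.033 m and z of sprout_p_mid in the frame of basket_b between 0 and 0.078 m)) and ((x of sprout_q_mid in the frame of basket_a between -0.043 and 0.043 m and y of sprout_q_mid in the frame of basket_a between -0.033 and 0.033 m and z of sprout_q_mid in the frame of basket_a between 0 and 0.078 m) or (x of sprout_q_mid in the frame of basket_b between -0.043 and 0.043 m and y of sprout_q_mid in the frame of basket_b between -0.033 and 0.033 m and z of sprout_q_mid in the frame of basket_b between 0 and 0.078 m)) and ((x of sprout_r_mid in the frame of basket_a between -0.043 and 0.043 m and y of sprout_r_mid in the frame of basket_a between -0.033 and 0.033 m and z of sprout_r_mid in the frame of basket_a between 0 and 0.078 m) or (x of sprout_r_mid in the frame of basket_b between -0.043 and 0.043 m and y of sprout_r_mid in the frame of basket_b between -0.033 and 0.033 m and z of sprout_r_mid in the frame of basket_b between 0 and 0.078 m)) and ((x of sprout_t_mid in the frame of basket_a between -0.043 and 0.043 m and y of sprout_t_mid in the frame of basket_a between -0.033 and 0.033 m and z of sprout_t_mid in the frame of basket_a between 0 and 0.078 m) or (x of sprout_t_mid in the frame of basket_b between -0.043 and 0.043 m and y of sprout_t_mid in the frame of basket_b between -0.033 and 0.033 m and z of sprout_t_mid in the frame of basket_b between 0 and 0.078 m)) and ((x of sprout_p_mid in the frame of basket_a between -0.043 and 0.043 m and y of sprout_p_mid in the frame of basket_a between -0.033 and 0.033 m and z of sprout_p_mid in the frame of basket_a between 0 and 0.078 m) or (x of sprout_q_mid in the frame of basket_a between -0.043 and 0.043 m and y of sprout_q_mid in the frame of basket_a between -0.033 and 0.033 m and z of sprout_q_mid in the frame of basket_a between 0 and 0.078 m) or (x of sprout_r_mid in the frame of basket_a between -0.043 and 0.043 m and y of sprout_r_mid in the frame of basket_a between -0.033 and 0.033 m and z of sprout_r_mid in the frame of basket_a between 0 and 0.078 m) or (x of sprout_t_mid in the frame of basket_a between -0.043 and 0.043 m and y of sprout_t_mid in the frame of basket_a between -0.033 and 0.033 m and z of sprout_t_mid in the frame of basket_a between 0 and 0.078 m)) and ((x of sprout_p_mid in the frame of basket_b between -0.043 and 0.043 m and y of sprout_p_mid in the frame of basket_b between -0.033 and 0.033 m and z of sprout_p_mid in the frame of basket_b between 0 and 0.078 m) or (x of sprout_q_mid in the frame of basket_b between -0.043 and 0.043 m and y of sprout_q_mid in the frame of basket_b between -0.033 and 0.033 m and z of sprout_q_mid in the frame of basket_b between 0 and 0.078 m) or (x of sprout_r_mid in the frame of basket_b between -0.043 and 0.043 m and y of sprout_r_mid in the frame of basket_b between -0.033 and 0.033 m and z of sprout_r_mid in the frame of basket_b between 0 and 0.078 m) or (x of sprout_t_mid in the frame of basket_b between -0.043 and 0.043 m and y of sprout_t_mid in the frame of basket_b between -0.033 and 0.033 m and z of sprout_t_mid in the frame of basket_b between 0 and 0.078 m)) and linear speed of each of basket_a, basket_b below 0.03 m/s); the robot touches nothing.
It fails at once if the pepper mill is shoved away (more than 30 mm) or knocked over (distance of pepper_mill from where it was at the start of the episode above 0.03 m or angle between pepper_mill's own z axis and vertical above 0.5 rad).
It fails at once if the salt shaker is shoved away (more than 30 mm) or knocked over (distance of salt_shaker from where it was at the start of the episode above 0.03 m or angle between salt_shaker's own z axis and vertical above 0.5 rad).
It fails at once if the spice jar is shoved away (more than 30 mm) or knocked over (distance of spice_jar from where it was at the start of the episode above 0.03 m or angle between spice_jar's own z axis and vertical above 0.5 rad).
It fails at once if the lemon is shoved away (more than 30 mm) or knocked over (distance of lemon from where it was at the start of the episode above 0.03 m).
Of sprout_p, sprout_q, sprout_r, sprout_t only 2 to 4 are there at a start; the rules pass over those that are not, and their reading is None.
At some moment in a run one of sprout_p, sprout_q, sprout_r, sprout_t may be knocked a few centimetres aside while the robot is not near it.
Once in a run the grip may slacken for a moment while it holds something.
It also fails if it takes over 210 s, if anything falls off the work surface, if the arm or the gripper's body presses on something with over 40 N, if the wrist force passes 120 N, or if a joint passes its speed limit or range.

ROBOT

A 6-joint arm with a two-finger parallel gripper is mounted at the origin on a cart in front of the work surface, level with it; the furniture and walls round the work are solid. World frame = base frame: x ahead of the robot, y to its left, z up, the work surface at z = 0. Lengths are in m, angles in rad, forces in N, time in s.
With the tool pointing down it reaches from about 0.325 to 0.85 m from the base axis. Payload 15.5 kg.
Tool frame: the origin (TCP) lies between the finger pads, 19 mm behind the fingertips; this is the grasp point; z points along the fingers, y is the line along which they close (so a half turn about z gives the same grasp; the last joint's range is limited). The gripper opens to 91 mm and grips with 3 to 60 N. Pads are 32 mm wide; open, the fingers measure 118 mm over their backs; the gripper's body (76 mm by 178 mm) begins 60 mm behind the grasp point.
Start: joints at [-1.228, 0.494, 1.345, -0, 1.302, -0.096], TCP at [0.266, -0.566, 0.233] pointing down, gripper open.
Joint ranges: [-2.91, 2.91], [-0.82, 2.16], [0.22, 2.67], [-1.22, 4.37], [0.12, 2.79], [-3.08, 3.08]. Speed limits (rad/s): [1.89, 1.89, 2.57, 3.01, 3.01, 3.01].

INTERFACE

Orientations are given as a rotation vector (axis times angle).
In Python, from rig import robot, eyes gives the robot as it stands. The module is installed in compiled form; this text tells all that it offers.
- The arm moves only by the tool drive_tool, never from a script. Its argument "plan" is a list of rows, each a list of 6 numbers: the shift along the world's x, y, z in mm, then the turn, a rotation vector about the world's x, y, z in rad. In form: [[x, y, z, rx, ry, rz], ...]. A call has 1 to 10 rows; each row shifts and turns the commanded pose from where the row before left it; what a row does not reach is not made up. A row lasts 1/12 s, in which the tool goes at most 41.7 mm and 7.16 degrees, less where a joint would pass 70% of its speed; a pose out of reach is approached as far as the arm can. A call with a gripper value outside its range is refused whole. "gripper" is the closure, from 0 (fully open) to 1 (shut), set as the call begins (left out, the last holds). The fingers move at their own pace and stop on an object; "force" is the grip in N (left out, the last holds). Time passes only in rows, so rows that do not move let the fingers close. It gives the time, the measured TCP pose, the force, the opening and the grip force at its end, in the units of the state.
- robot.sense(): the state, without advancing time (a new reading comes with each control period).
- eyes.grab_frame(name): name is "scene" or "top" or "wrist"; returns a dict with "pixels" (384x512x3 uint8, red, green, blue), "camera_matrix" (3x3 intrinsics, pixels), "world_to_cam" (4x4, takes a point from world to camera coordinates). Camera axes: x right, y down, z forward; pixel columns grow to the right and rows downward; lengths in m; the calibration is good to about 2 mm. The wrist camera is an equidistant fisheye: a pixel r from the principal point sees the ray r / f radians off the axis. A picture is of the moment at which its call begins. There is no depth.
- robot.hand_in(): hands the job in; it is judged then, once.
The state is a dict: "clock": time; "qpos": joint angles; "dq": joint speeds; "tau": joint torques, N m; "position": TCP position; "ee_rot": TCP orientation; "force": force on the tool from outside, world axes, zero at the start; "wrist_torque": the same for the moment, N m; "grip_width": finger opening in m; "gripper_force": force on a finger pad.
Only numpy, scipy, OpenCV 4.12 (cv2) and the standard library are available. Lean on these libraries where they do the work, as an engineer would, in place of code of your own. Each camera call takes 0.05 s, during which the arm holds its last target. There are 200 camera calls.

## Working session

There is one attempt and no reset: what is moved stays moved. The work goes in short steps, Python scripts to look and compute and a tool call to move; the robot and the scene stay as the last step left them, time stands still between calls to the robot, and variables do not carry over. Pictures are saved under pics/ and viewed, at most 14 in all, crops included, and the job is handed in when it is done.

Besides the shell and the picture viewer there is one more tool, called after "Emit:" as name(argument=value, ...) on one line, values as JSON. drive_tool: Moves the arm, as the interface text tells. Its arguments: {"type":"object","properties":{"plan":{"type":"array"},"gripper":{"type":"number"},"force":{"type":"number"}},"required":["plan"]}

```bash
mkdir -p pics
cat > h.py <<'E'
import numpy as np, cv2
from rig import robot, eyes
def grab(n, save=None):
    f=eyes.grab_frame(n)
    if save: cv2.imwrite(f'pics/{save}.png', f['pixels'][:,:,::-1])
    return f
def ray(f,u,v,fish=False):
    K=f['camera_matrix'];T=f['world_to_cam'];R=T[:3,:3];t=T[:3,3]
    a=(u-K[0,2])/K[0,0];b=(v-K[1,2])/K[1,1]
    if fish:
        r=np.hypot(a,b);s=np.sin(r)/r if r>1e-9 else 1;d=np.array([a*s,b*s,np.cos(r)])
    else: d=np.array([a,b,1.])
    d=R.T@d;return -R.T@t,d/np.linalg.norm(d)
def onz(f,u,v,z,fish=False):
    o,d=ray(f,u,v,fish);return o+d*(z-o[2])/d[2]
def tri(rays):
    A=0;b=0
    for o,d in rays:
        P=np.eye(3)-np.outer(d,d);A=A+P;b=b+P@o
    p=np.linalg.solve(A,b);return p,[np.linalg.norm(np.cross(p-o,d)) for o,d in rays]
def proj(f,p,fish=False):
    c=f['world_to_cam'][:3,:3]@np.array(p)+f['world_to_cam'][:3,3];K=f['camera_matrix']
    if fish:
        r=np.hypot(c[0],c[1]);th=np.arctan2(r,c[2]);q=c[:2]/max(r,1e-9)*th
    else:q=c[:2]/c[2]
    return np.array([K[0,0]*q[0]+K[0,2],K[1,1]*q[1]+K[1,2]])
E
python3 - <<'E'
from h import *
a=grab('scene','s0');b=grab('top','t0');c=grab('wrist','w0')
np.set_printoptions(precision=3,suppress=True)
for f in(a,b,c):
    R=f['world_to_cam'][:3,:3];print(f['camera_matrix'][0],-R.T@f['world_to_cam'][:3,3],R[2])
print(robot.sense())
im=np.vstack([cv2.resize(f['pixels'],(512,384)) for f in(a,)])
cv2.imwrite('pics/s0b.png',cv2.resize(a['pixels'],(800,600),interpolation=cv2.INTER_CUBIC)[:,:,::-1])
cv2.imwrite('pics/t0b.png',cv2.resize(b['pixels'],(800,600),interpolation=cv2.INTER_CUBIC)[:,:,::-1])
E
```

```text
[431.627   0.    261.315] [-0.488  0.524  0.76 ] [ 0.785 -0.435 -0.441]
[456.82    0.    264.209] [ 0.318 -0.023  1.258] [ 0.226 -0.006 -0.974]
[297.319   0.    250.221] [ 0.331 -0.534  0.386] [-0.237 -0.109 -0.965]
{'clock': 0.15, 'qpos': array([-1.228,  0.494,  1.346,  0.   ,  1.303, -0.095]), 'dq': array([-0.001, -0.002, -0.002,  0.001, -0.001, -0.   ]), 'tau': array([  0.001, -87.92 , -38.205,   0.071,   0.05 ,  -0.   ]), 'position': array([ 0.265, -0.566,  0.232]), 'ee_rot': array([-3.065, -0.684,  0.   ]), 'force': array([-0.106, -0.057,  0.254]), 'wrist_torque': array([-0.054,  0.009, -0.019]), 'gripper_force': 0.0, 'grip_width': 0.09139692938516852}
```

View pics/s0b.png

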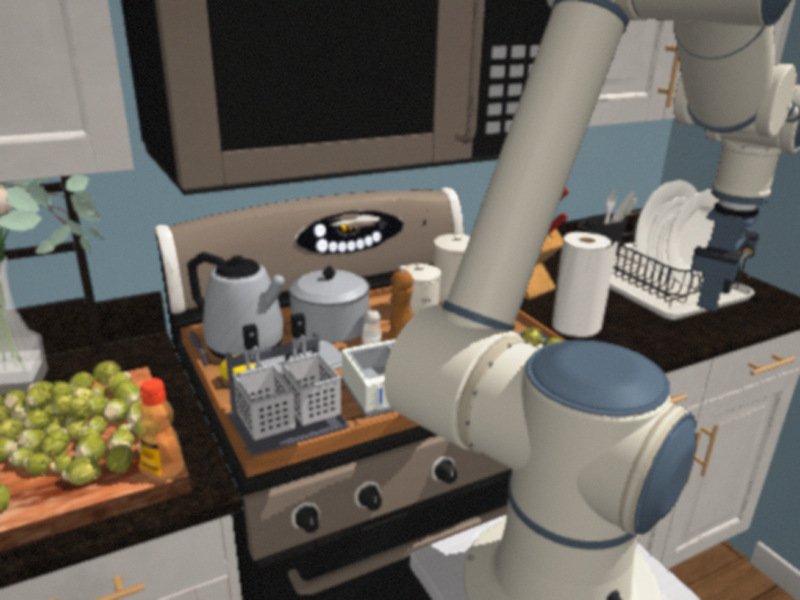

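View pics/t0b.png

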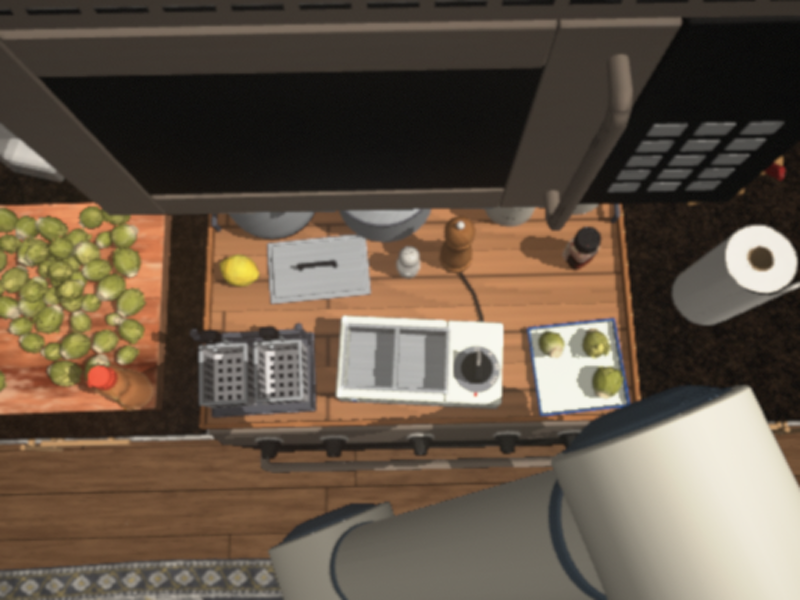

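The top view (800 px scale) shows the rack with its baskets at about (257,372), the steamer at (420,360) with the dial at (477,368), and the tray at (578,365). Three sprouts lie in the tray, at (552,343), (595,343) and (607,380). The scene view shows the black basket grips at (250,336) and (298,325).

Run:
```python
from h import *
np.set_printoptions(precision=4,suppress=True)
b=grab('top');s=grab('scene')
k=.64
def P(n,u,v,z): print(n,onz(b,u*k,v*k,z))
for n,u,v,z in [('stTL',341,318,.109),('stTR',504,321,.109),('stBR',502,405,.109),('stBL',335,399,.109),('dial',478,362,.154),('sp1',552,343,.06),('sp2',595,343,.06),('sp3',607,380,.06),
 ('trTL',528,326,.047),('trTR',620,320,.047),('trBR',633,404,.047),('trBL',541,414,.047),('lemon',240,270,.06),('gripA',208,337,.227),('gripB',268,333,.227)]:P(n,u,v,z)
# grips triangulated
for n,t,q in (('ga',(208,337),(250,327)),('gb',(268,333),(298,318))):
    print(n,tri([ray(b,t[0]*k,t[1]*k),ray(s,q[0]*k,q[1]*k)]))
# green
hsv=cv2.cvtColor(b['pixels'],cv2.COLOR_RGB2HSV)
m=cv2.inRange(hsv,(22,90,40),(45,255,255))
m=cv2.morphologyEx(m,cv2.MORPH_OPEN,np.ones((3,3)))
n,l,st,ce=cv2.connectedComponentsWithStats(m)
for i in range(1,n):
    if st[i,4]>60 and ce[i,0]>140: print(ce[i],st[i],onz(b,*ce[i],.06))
cr=cv2.resize(b['pixels'][190:270,120:410],(800,221*1),interpolation=cv2.INTER_CUBIC)
```

```text
stTL [0.5658 0.0887 0.109 ]
stTR [ 0.5544 -0.1791  0.109 ]
stBR [ 0.4173 -0.1687  0.109 ]
stBL [0.4332 0.0985 0.109 ]
dial [ 0.4808 -0.1291  0.154 ]
sp1 [ 0.5243 -0.2655  0.06  ]
sp2 [ 0.5226 -0.3386  0.06  ]
sp3 [ 0.4591 -0.3537  0.06  ]
trTL [ 0.5574 -0.2286  0.047 ]
trTR [ 0.5642 -0.3887  0.047 ]
trBR [ 0.4191 -0.3976  0.047 ]
trBL [ 0.4061 -0.2414  0.047 ]
lemon [0.666  0.2693 0.06  ]
gripA [0.5164 0.2723 0.227 ]
gripB [0.5203 0.1845 0.227 ]
ga (array([0.5162, 0.2717, 0.2246]), [np.float64(0.0013203591264445858), np.float64(0.0013203591264446166)])
gb (array([0.5212, 0.185 , 0.2201]), [np.float64(0.0009530927219267767), np.float64(0.0009530927219267666)])
[152.7306 172.7583] [141 163  24  20 360] [0.6662 0.2717 0.06  ]
[351.7429 217.4857] [346 213  14  11 105] [ 0.5299 -0.2617  0.06  ]
[381.0051 219.7551] [374 212  16  16 196] [ 0.522  -0.3391  0.06  ]
[388.6066 243.2705] [380 236  18  16 244] [ 0.4589 -0.354   0.06  ]
```

Emit:
drive_tool(plan=[[10,38,8,0,0,-0.04],[10,38,8,0,0,-0.04],[10,38,8,0,0,-0.04],[10,38,8,0,0,-0.04],[10,38,8,0,0,-0.04],[10,38,8,0,0,-0.04],[10,38,8,0,0,-0.04],[10,38,8,0,0,-0.04],[10,38,8,0,0,-0.04],[10,38,0,0,0,-0.03]])

```text
clock: 1.08
position: [0.366, -0.1844, 0.3061]
ee_rot: [3.139, 0.073, 0.003]
force: [1.8, 0.2, 0.4]
grip_width: 0.0917
gripper_force: 0.0
```

Emit:
drive_tool(plan=[[0,38,0,0,0,0],[0,38,0,0,0,0],[0,30,0,0,0,0],[0,0,0,0,0,0],[0,0,0,0,0,0]])

```text
clock: 1.5
position: [0.3654, -0.0785, 0.3049]
ee_rot: [3.14, 0.082, 0.001]
force: [0.6, -0.7, 0.1]
grip_width: 0.0911
gripper_force: 0.0
```

Run:
```python
from h import *
np.set_printoptions(precision=4,suppress=True)
c=grab('wrist','w1'); print(robot.sense()['position'],robot.sense()['ee_rot'])
cv2.imwrite('pics/w1b.png',cv2.resize(c['pixels'],(800,600),interpolation=cv2.INTER_CUBIC)[:,:,::-1])
```

```text
[ 0.3656 -0.0796  0.3049] [3.1402 0.0793 0.0006]
```

View pics/w1b.png

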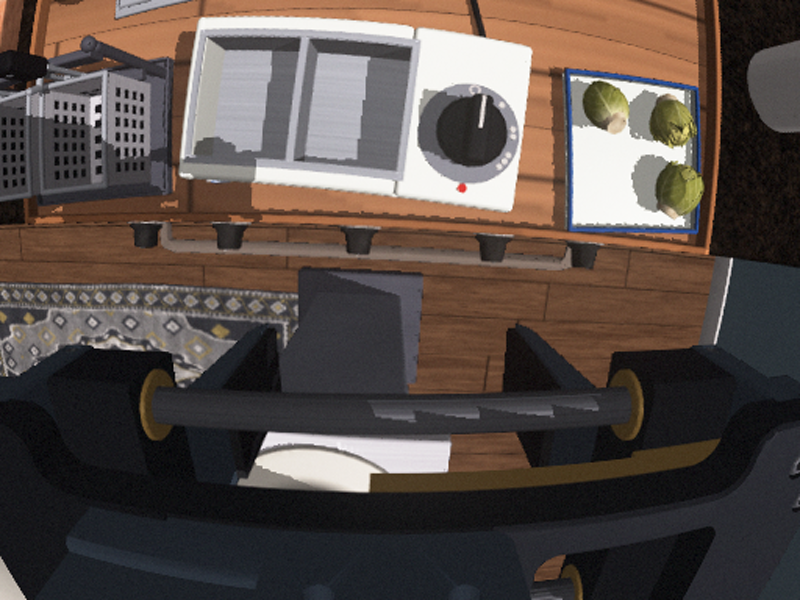

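The wrist view (800 px scale) shows both wells (about 190–420 wide, 30–180 high), the dial at (475,128) with its pointer away from the robot, and three sprouts at (605,105), (672,120) and (680,190). I'll enlarge the steamer to get exact corners.

Run:
```python
import cv2
a=cv2.imread('pics/w1.png')[5:140,110:345]
cv2.imwrite('pics/w1c.png',cv2.resize(a,None,fx=3.4,fy=3.4,interpolation=cv2.INTER_NEAREST))
```

```text
(no output)
```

View pics/w1c.png

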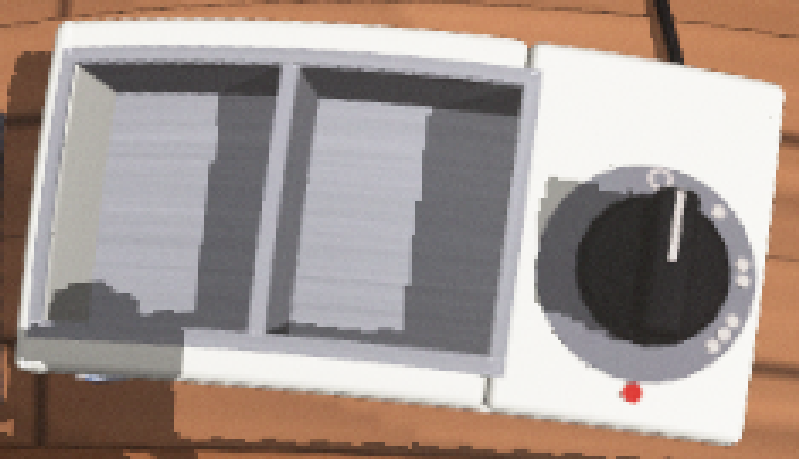

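```bash
cat > t.py <<'E'
from h import *
np.set_printoptions(precision=4,suppress=True)
c=grab('wrist')
def W(x,y,z): return onz(c,110+(x)/3.4-.35,5+(y)/3.4-.35,z,True)
L=[W(*p,.109) for p in [(78,63),(280,66),(250,334),(48,322)]]
R=[W(*p,.109) for p in [(301,67),(524,83),(496,357),(267,335)]]
O=[W(*p,.109) for p in [(64,23),(784,87),(740,443),(18,370)]]
for n,q in(('L',L),('R',R),('O',O)):
    q=np.array(q);print(n,q[:,:2].tolist(),'\n c',q.mean(0),'widths',np.linalg.norm(q-np.roll(q,-1,0),axis=1))
    d1=(q[0]-q[1]+q[3]-q[2]);d2=q[0]-q[3]+q[1]-q[2];print(' yaw',np.arctan2(-d1[0],d1[1]),np.arctan2(d2[1],d2[0]))
print('dots',W(742,271,.109),'facectr',W(646,272,.109),'red',W(632,393,.109),'ring',W(661,178,.109),'bar',W(672,222,.154), W(680,190,.154))
# sprouts from w + top
b=grab('top')
for t,w in (((552,343),(605,103)),((595,343),(672,120)),((607,381),(680,190))):
    print(tri([ray(b,t[0]*.64,t[1]*.64),ray(c,w[0]*.64,w[1]*.64,True)]))
def blobs(f,fish,z):
    m=cv2.inRange(cv2.cvtColor(f['pixels'],cv2.COLOR_RGB2HSV),(20,70,30),(45,255,255))
    m=cv2.morphologyEx(m,cv2.MORPH_CLOSE,np.ones((3,3)))
    n,l,st,ce=cv2.connectedComponentsWithStats(m)
    for i in range(1,n):
        p=onz(f,*ce[i],z,fish)
        if st[i,4]>60 and p[1]<-.2 and p[0]>.4 and p[0]<.57: print(ce[i],st[i],p)
blobs(c,True,.06);blobs(b,False,.06)
E
python3 t.py
```

```text
L [[0.551372792465313, 0.07574895042969916], [0.5453213073178139, -0.0007797613569099637], [0.44815523092140974, 0.004567805985580736], [0.4536132548796407, 0.08154983565763534]] 
 c [0.4996 0.0403 0.109 ] widths [0.0768 0.0973 0.0772 0.0979]
 yaw -0.07483525480791765 -0.057131129730919473
R [[0.5447768872514546, -0.008282422815374613], [0.540651214240455, -0.08569028045512711], [0.4427031056526376, -0.08096486405438438], [0.4478487278940865, -0.0015166414372684428]] 
 c [ 0.494  -0.0441  0.109 ] widths [0.0775 0.0981 0.0796 0.0972]
 yaw -0.05903832964753023 -0.058898433724810205
O [[0.5683624907211746, 0.08320000765537135], [0.5497559475274835, -0.17761923320336304], [0.41878723186065403, -0.16839780064218432], [0.43625992926688034, 0.09367409224919017]] 
 c [ 0.4933 -0.0423  0.109 ] widths [0.2615 0.1313 0.2627 0.1325]
 yaw -0.06889033741414252 -0.07472819458604608
dots [ 0.4797 -0.1648  0.109 ] facectr [ 0.4759 -0.1308  0.109 ] red [ 0.4333 -0.1285  0.109 ] ring [ 0.5099 -0.1344  0.109 ] bar [ 0.4872 -0.1308  0.154 ] [ 0.4975 -0.1328  0.154 ]
(array([ 0.5248, -0.2658,  0.0581]), [np.float64(0.00017321996518763255), np.float64(0.00017321996518771264)])
(array([ 0.5215, -0.3373,  0.0649]), [np.float64(0.0002871462537825693), np.float64(0.0002871462537827369)])
(array([ 0.4557, -0.3513,  0.0672]), [np.float64(0.0008875365757563174), np.float64(0.000887536575756284)])
[385.0594  64.5791] [372  52  30  29 556] [ 0.526  -0.2614  0.06  ]
[429.1358  78.2399] [415  63  31  31 692] [ 0.5196 -0.3389  0.06  ]
[434.1759 119.6919] [419 103  31  35 779] [ 0.4578 -0.3538  0.06  ]
[381.0045 219.7589] [373 211  18  18 224] [ 0.522  -0.3391  0.06  ]
[351.9355 218.7161] [345 213  16  13 155] [ 0.5266 -0.262   0.06  ]
[388.4714 243.3821] [380 235  19  18 280] [ 0.4586 -0.3536  0.06  ]
```

Emit:
drive_tool(plan=[[4,37,4,0,0,0],[4,37,4,0,0,0],[4,37,4,0,0,0],[4,37,4,0,0,0],[4,37,4,0,0,0],[5,37,5,0,0,0],[5,37,0,0,0,0],[5,37,0,0,0,0],[0,0,0,0,0,0],[0,0,0,0,0,0]])

```text
clock: 2.48
position: [0.4012, 0.2169, 0.3292]
ee_rot: [3.14, 0.079, -0.001]
force: [0.4, -0.6, 0.1]
grip_width: 0.0915
gripper_force: 0.0
```

Run:
```python
from h import *
np.set_printoptions(precision=4,suppress=True)
c=grab('wrist','w2'); print(robot.sense()['position'],robot.sense()['ee_rot'])
im=c['pixels'][:240]
cv2.imwrite('pics/w2b.png',cv2.resize(im[:,60:],None,fx=1.77,fy=1.77,interpolation=cv2.INTER_CUBIC)[:,:,::-1])
```

```text
[0.401  0.2158 0.3293] [ 3.1401  0.0768 -0.0012]
```

View pics/w2b.png

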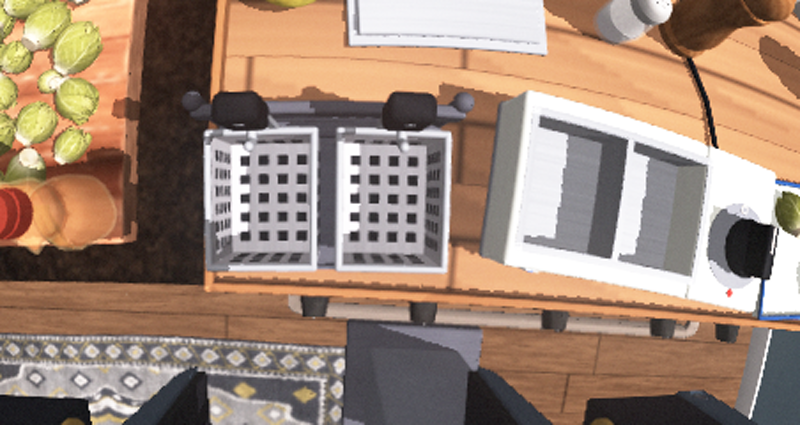

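The baskets' rims are clear: left rim about (205–317, 130–270) and right rim about (337–450, 130–270) in the crop. The black grips are at (241,110) and (410,110).

```bash
cat > t2.py <<'E'
from h import *
np.set_printoptions(precision=4,suppress=True)
c=grab('wrist');b=grab('top');s=grab('scene')
def px(x,y): return (60+x/1.77-.2,y/1.77-.2)
for n,q in(('A',[(205,130),(317,129),(317,270),(206,270)]),('B',[(337,129),(450,130),(449,270),(337,270)])):
    q=np.array([onz(c,*px(*p),.139,True) for p in q])
    print(n,q[:,:2].tolist(),'\n c',q.mean(0),'widths',np.linalg.norm(q-np.roll(q,-1,0),axis=1))
    d1=(q[0]-q[1]+q[3]-q[2]);d2=q[0]-q[3]+q[1]-q[2];print(' yaw',np.arctan2(-d1[0],d1[1]),np.arctan2(d2[1],d2[0]))
# black grip blobs
def blk(f,box):
    g=f['pixels'].max(2);m=np.zeros_like(g);x0,y0,x1,y1=box;m[y0:y1,x0:x1]=(g[y0:y1,x0:x1]<42)*255
    n,l,st,ce=cv2.connectedComponentsWithStats(m)
    return [(ce[i],st[i]) for i in range(1,n) if st[i,4]>25]
print('w',blk(c,(175,45,310,78)));print('t',blk(b,(125,205,185,225)));print('s',blk(s,(150,190,205,225)))
E
python3 t2.py
```

```text
A [[0.5184788099722264, 0.30900026531766533], [0.5198690523789741, 0.2353165685518905], [0.42723690805202463, 0.23113745133502528], [0.4245735258897892, 0.30582253673920784]] 
 c [0.4725 0.2703 0.139 ] widths [0.0737 0.0927 0.0747 0.094 ]
 yaw 0.02731448185338153 0.03941855022546994
B [[0.5204245587444714, 0.2224828827822229], [0.5254293542135521, 0.14899975923258588], [0.4321726039474845, 0.14341349667945796], [0.4278509966948255, 0.21800062002308018]] 
 c [0.4765 0.1832 0.139 ] widths [0.0737 0.0934 0.0747 0.0927]
 yaw 0.06290324161883579 0.054128360853805416
w []
t []
s [(array([181.3171, 192.6098]), array([178, 190,   8,   7,  41], dtype=int32)), (array([190.2473, 208.2581]), array([187, 202,   8,  14,  93], dtype=int32)), (array([159.5114, 215.1364]), array([156, 209,   8,  14,  88], dtype=int32))]
```

Emit:
drive_tool(plan=[[20,-10,-12,0,0,0],[20,-10,-12,0,0,0],[20,-9,-12,0,0,0],[4,0,-12,0,0,0],[0,0,-10,0,0,0],[0,0,0,0,0,0],[0,0,0,0,0,0]], gripper=0.35, force=40)

```text
clock: 3.27
position: [0.4644, 0.1862, 0.2717]
ee_rot: [3.14, 0.074, -0.001]
force: [0.2, -0.5, 0.8]
grip_width: 0.0595
gripper_force: 0.0
```

Run:
```python
from h import *
np.set_printoptions(precision=4,suppress=True)
c=grab('wrist','w3'); s=robot.sense();print(s['position'],s['ee_rot'],s['qpos'],s['grip_width'])
np.save('w3.npy',c,allow_pickle=True)
cv2.imwrite('pics/w3b.png',cv2.resize(c['pixels'],(800,600),interpolation=cv2.INTER_CUBIC)[:,:,::-1])
```

```text
[0.4646 0.1865 0.2723] [-3.1406 -0.0748 -0.0004] [ 0.2624  0.2774  1.5881 -0.      1.2758  1.7856] 0.059127959395556644
```

View pics/w3b.png

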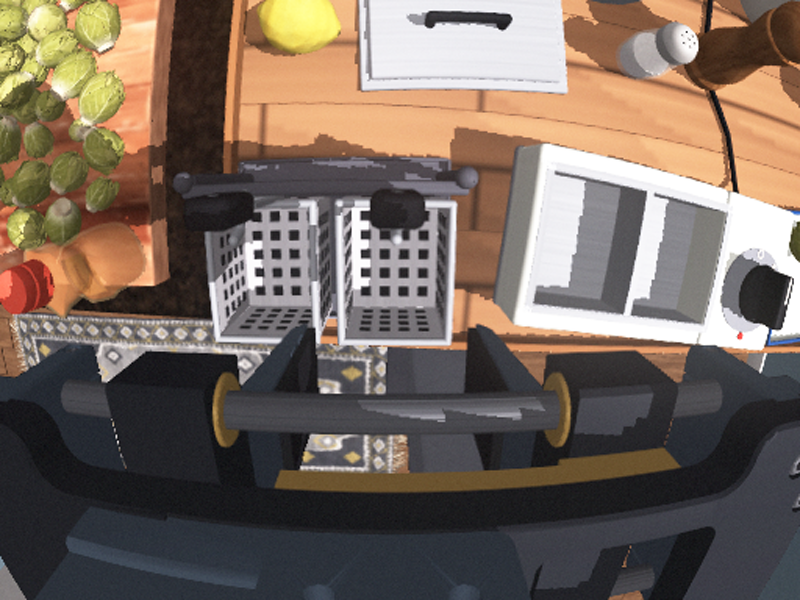

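Run:
```python
from h import *
np.set_printoptions(precision=4,suppress=True)
c=np.load('w3.npy',allow_pickle=True).item();s=grab('scene');b=grab('top')
def dark(f,box,th):
    g=f['pixels'].max(2);m=np.zeros_like(g);x0,y0,x1,y1=box;m[y0:y1,x0:x1]=(g[y0:y1,x0:x1]<th)*255
    m=cv2.morphologyEx(m,cv2.MORPH_OPEN,np.ones((3,3)));n,l,st,ce=cv2.connectedComponentsWithStats(m)
    return sorted([(ce[i].round(1).tolist(),st[i].tolist()) for i in range(1,n) if st[i,4]>25],key=lambda t:t[0][0])
for th in(42,55):print(th,'w',dark(c,(110,115,300,152),th),'s',dark(s,(150,195,205,225),th))
sb=(190.2,208.3);sa=(159.5,215.1)
for n,w,q in(('B',(399*.64,210*.64),sb),('A',(220*.64,210*.64),sa)):
    print(n,tri([ray(c,*w,True),ray(s,*q)]), onz(c,*w,.205,True))
q=np.array([onz(c,x*.64,y*.64,.139,True) for x,y in [(335,203),(458,200),(452,344),(339,345)]])
print(q[:,:2],q.mean(0),np.linalg.norm(q-np.roll(q,-1,0),axis=1))
print(onz(c,398.5*.64,193*.64,.227,True),onz(c,371*.64,205*.64,.22,True),onz(c,428*.64,205*.64,.22,True))
print('lemon etc ok')
```

```text
42 w [([138.1, 135.9], [113, 123, 54, 29, 917]), ([247.8, 141.5], [237, 138, 23, 8, 134])] s [([159.4, 215.6], [156, 209, 9, 14, 85]), ([190.2, 210.8], [187, 207, 8, 9, 60])]
55 w [([134.5, 135.8], [110, 121, 57, 31, 1259]), ([136.0, 116.0], [125, 115, 23, 3, 69]), ([175.7, 137.9], [173, 136, 6, 5, 28]), ([252.9, 133.9], [234, 121, 40, 26, 749])] s [([159.8, 215.3], [156, 208, 9, 15, 115]), ([190.1, 208.2], [186, 201, 9, 15, 103])]
B (array([0.5214, 0.186 , 0.2053]), [np.float64(0.00010022523558379256), np.float64(0.00010022523558379765)]) [0.5213 0.1859 0.205 ]
A (array([0.5191, 0.2731, 0.206 ]), [np.float64(0.0007189958038973827), np.float64(0.0007189958038974766)]) [0.5192 0.2742 0.205 ]
[[0.5194 0.2242]
 [0.5249 0.1486]
 [0.4309 0.1451]
 [0.4268 0.2197]] [0.4755 0.1844 0.139 ] [0.0758 0.094  0.0747 0.0927]
[0.5302 0.1869 0.227 ] [0.5241 0.1986 0.22  ] [0.5253 0.1736 0.22  ]
lemon etc ok
```

Emit:
drive_tool(plan=[[20,0,0,0,0,0],[20,0,0,0,0,0],[18,0,0,0,0,0],[0,0,-15,0,0,0],[0,0,-20,0,0,0],[0,0,-17,0,0,0],[0,0,-10,0,0,0],[0,0,0,0,0,0],[0,0,0,0,0,0]])

```text
clock: 4.17
position: [0.5226, 0.1873, 0.2102]
ee_rot: [-3.141, -0.077, -0.0]
force: [-0.0, 0.0, -0.1]
grip_width: 0.0591
gripper_force: 0.0
```

Emit:
drive_tool(plan=[[0,0,0,0,0,0],[0,0,0,0,0,0],[0,0,0,0,0,0],[0,0,0,0,0,0],[0,0,0,0,0,0]], gripper=1.0, force=50)

```text
clock: 4.58
position: [0.5227, 0.1873, 0.2101]
ee_rot: [-3.141, -0.077, -0.001]
force: [-0.3, 0.5, -0.3]
grip_width: 0.0286
gripper_force: 0.0
```

Emit:
drive_tool(plan=[[0,0,0,0,0,0],[0,0,0,0,0,0],[0,0,0,0,0,0],[0,0,5,0,0,0],[0,0,7,0,0,0],[0,0,8,0,0,0],[0,0,0,0,0,0]])

```text
clock: 5.17
position: [0.5228, 0.1873, 0.2314]
ee_rot: [-3.14, -0.076, -0.002]
force: [-3.6, -0.1, 0.6]
grip_width: 0.0238
gripper_force: 50.0
```

Emit:
drive_tool(plan=[[-10,-0.5,0,0,0,0],[-15,-0.7,0,0,0,0],[-18,-0.9,0,0,0,0],[-18,-0.9,0,0,0,0],[-10,-0.5,0,0,0,0],[0,0,0,0,0,0],[0,0,0,0,0,0]])

```text
clock: 5.75
position: [0.4515, 0.1838, 0.2299]
ee_rot: [-3.14, -0.077, -0.001]
force: [1.0, 0.6, -1.8]
grip_width: 0.0237
gripper_force: 50.0
```

Emit:
drive_tool(plan=[[0,0,20,0,0,0],[0,0,20,0,0,0],[0,-5,20,0,0,0.06],[0,-8,20,0,0,0.1],[0,-8,0,0,0,0.12],[0,-8,0,0,0,0.12],[0,-8,0,0,0,0.12],[0,-8,0,0,0,0.12],[0,-8,0,0,0,0.12],[0,-8,0,0,0,0.12]], force=60)

```text
clock: 6.58
position: [0.4525, 0.1223, 0.3098]
ee_rot: [2.805, 1.415, 0.001]
force: [-0.3, 1.0, -1.7]
grip_width: 0.0234
gripper_force: 60.0
```

Emit:
drive_tool(plan=[[0,-10,0,0,0,0.12],[0,-10,0,0,0,0.12],[0,-10,0,0,0,0.12],[0,-10,0,0,0,0.12],[0,-10,0,0,0,0.12],[0,-10,0,0,0,0.12],[0,-10,0,0,0,0.12],[0,-10,0,0,0,0.12],[0,-10,0,0,0,0.12],[0,-10,0,0,0,0.12]])

```text
clock: 7.42
position: [0.4524, 0.022, 0.3098]
ee_rot: [1.516, 2.751, 0.0]
force: [-0.5, -0.0, -2.9]
grip_width: 0.0236
gripper_force: 60.0
```

Emit:
drive_tool(plan=[[-1,-9,0,0,0,0.12],[-1,-9,0,0,0,0.12],[-1,-9,0,0,0,0.12],[-1,-9,0,0,0,0.12],[0,-9,0,0,0,0.12],[0,-9,0,0,0,0.12],[0,-9,0,0,0,0.12],[0,0,0,0,0,0.1],[0,0,0,0,0,0],[0,0,0,0,0,0]])

```text
clock: 8.25
position: [0.4481, -0.0405, 0.3097]
ee_rot: [0.12, 3.139, -0.0]
force: [0.2, -0.0, -2.8]
grip_width: 0.0239
gripper_force: 60.0
```

Run:
```python
from h import *
np.set_printoptions(precision=4,suppress=True)
s=robot.sense();print(s['position'],s['ee_rot'],s['qpos'],s['grip_width'],s['force'],s['wrist_torque'])
for n in('top','wrist','scene'):
    f=grab(n,'p1'+n);np.save(f'p1{n}.npy',f,allow_pickle=True)
a=cv2.imread('pics/p1top.png')[150:290,170:370];b=cv2.imread('pics/p1wrist.png')
cv2.imwrite('pics/p1.png',np.hstack([cv2.resize(a,(430,301),interpolation=cv2.INTER_CUBIC),cv2.resize(b,(370,301))]))
```

```text
[ 0.4481 -0.0405  0.3097] [ 0.1201  3.1391 -0.0001] [-0.2231  0.165   1.6337 -0.      1.3426 -1.7174] 0.023854477284282687 [ 0.227  -0.0321 -2.8116] [ 0.0679 -0.0457 -0.0101]
```

View pics/p1.png

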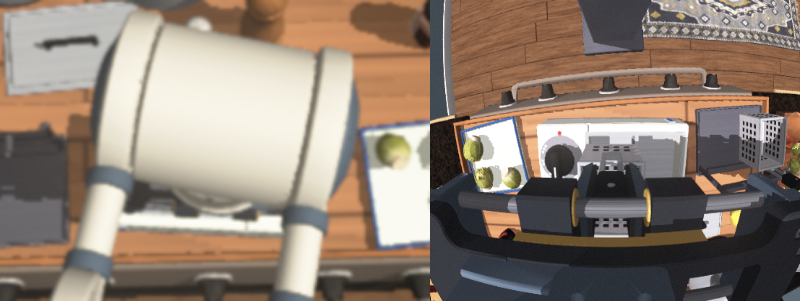

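Run:
```python
import cv2
a=cv2.imread('pics/p1wrist.png')[140:310,130:370]
cv2.imwrite('pics/p1c.png',cv2.resize(a,None,fx=3.3,fy=3.3,interpolation=cv2.INTER_CUBIC))
```

```text
(no output)
```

View pics/p1c.png

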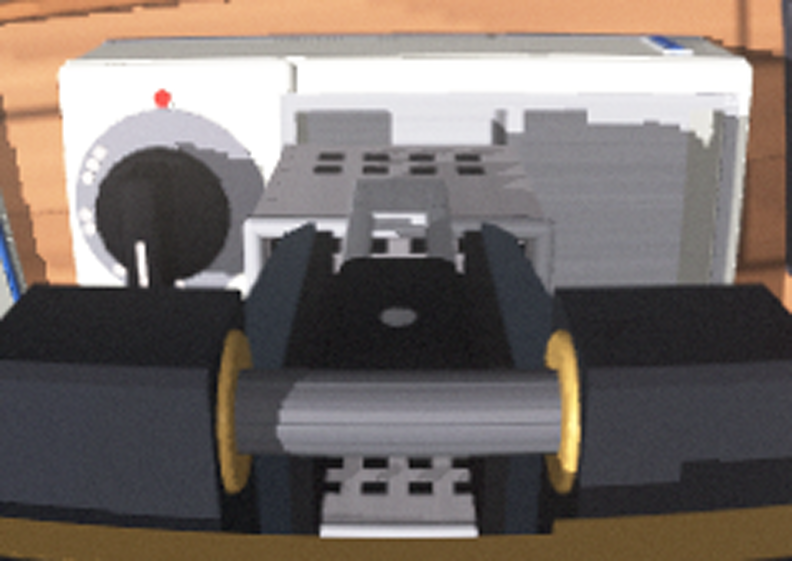

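Run:
```python
from h import *
np.set_printoptions(precision=4,suppress=True)
c=np.load('p1wrist.npy',allow_pickle=True).item()
def W(x,y,z): return onz(c,130+x/3.3-.35,140+y/3.3-.35,z,True)
zo=.3097-.146
print('rim',W(246,218,zo+.075),W(550,222,zo+.075));print('bot',W(285,147,zo),W(507,147,zo))
print('steamer front',W(60,62,.109),W(750,58,.109),'gap',W(294,62,.109))
print('well_b front corner',W(297,112,.109),W(493,110,.109),'well_a',W(507,108,.109),W(722,107,.109))
print('red',W(162,98,.109), 'grip top c', W(398,300,.3267))
R=c['world_to_cam'];print(-R[:3,:3].T@R[:3,3])
```

```text
rim [ 0.4432 -0.0762  0.2387] [ 0.4499 -0.0028  0.2387]
bot [ 0.4438 -0.075   0.1637] [ 0.4492 -0.0051  0.1637]
steamer front [ 0.4165 -0.1656  0.109 ] [0.435  0.0958 0.109 ] gap [ 0.4249 -0.0759  0.109 ]
well_b front corner [ 0.4437 -0.0766  0.109 ] [ 0.4485 -0.0043  0.109 ] well_a [0.4481 0.0009 0.109 ] [0.4534 0.0842 0.109 ]
red [ 0.434 -0.127  0.109] grip top c [ 0.4307 -0.0383  0.3267]
[ 0.3741 -0.034   0.4633]
```

Emit:
drive_tool(plan=[[2.5,-0.6,0,0,0,0.008],[0,0,-15,0,0,0],[0,0,-20,0,0,0],[0,0,-12,0,0,0],[0,0,-6,0,0,0],[0,0,-5,0,0,0],[0,0,-5,0,0,0],[0,0,0,0,0,0]])

```text
clock: 9.07
position: [0.4501, -0.0408, 0.2464]
ee_rot: [-0.102, -3.14, -0.0]
force: [-0.2, 0.5, -1.9]
grip_width: 0.024
gripper_force: 60.0
```

Emit:
drive_tool(plan=[[0,0,-6,0,0,0],[0,0,-6,0,0,0],[0,0,-6,0,0,0],[0,0,-6,0,0,0],[0,0,-5,0,0,0],[0,0,-3,0,0,0],[0,0,-2,0,0,0],[0,0,0,0,0,0]])

```text
clock: 9.73
position: [0.4499, -0.0409, 0.2123]
ee_rot: [-0.102, -3.139, -0.0]
force: [-0.0, 0.2, -1.8]
grip_width: 0.0234
gripper_force: 60.0
```

Emit:
drive_tool(plan=[[0,0,-1,0,0,0],[0,0,-1,0,0,0],[0,0,-0.7,0,0,0],[0,0,0,0,0,0]])

```text
clock: 10.07
position: [0.4496, -0.0408, 0.2111]
ee_rot: [0.102, 3.14, -0.0]
force: [-11.5, 1.4, 25.0]
grip_width: 0.0234
gripper_force: 60.0
```

Emit:
drive_tool(plan=[[0,0,0.5,0,0,0],[0,0,0,0,0,0],[0,0,0,0,0,0],[0,0,0,0,0,0],[0,0,0,0,0,0],[0,0,10,0,0,0],[0,0,20,0,0,0],[0,0,20,0,0,0],[0,0,20,0,0,0],[0,0,10,0,0,0]], gripper=0.35)

```text
clock: 10.9
position: [0.4507, -0.041, 0.2926]
ee_rot: [0.102, 3.138, -0.001]
force: [0.6, 0.3, 0.1]
grip_width: 0.0595
gripper_force: 0.0
```

Emit:
drive_tool(plan=[[0,12.5,0,0,0,-0.121],[0,12.5,0,0,0,-0.121],[0,12.5,0,0,0,-0.121],[0,12.5,0,0,0,-0.121],[0,12.5,0,0,0,-0.121],[0,12.5,0,0,0,-0.121],[0,12.5,0,0,0,-0.121],[0,12.5,0,0,0,-0.121],[0,12.5,0,0,0,-0.121],[0,12.5,0,0,0,-0.121]])

```text
clock: 11.73
position: [0.45, 0.0847, 0.2904]
ee_rot: [-1.877, -2.519, 0.0]
force: [-0.2, 0.1, 0.1]
grip_width: 0.0593
gripper_force: 0.0
```

Emit:
drive_tool(plan=[[1,12.5,0,0,0,-0.121],[1,12.5,0,0,0,-0.121],[1,12.5,0,0,0,-0.121],[1,12.5,0,0,0,-0.121],[1,12.5,0,0,0,-0.121],[1,12.5,0,0,0,-0.121],[1,12.5,0,0,0,-0.121],[1,12.5,0,0,0,-0.121],[1,12.5,0,0,0,-0.121],[0,12.5,0,0,0,-0.121]])

```text
clock: 12.57
position: [0.4591, 0.2098, 0.2904]
ee_rot: [-2.977, -1.004, 0.0]
force: [0.5, 0.2, 0.2]
grip_width: 0.0592
gripper_force: 0.0
```

Emit:
drive_tool(plan=[[0,12.5,0,0,0,-0.121],[0,12.5,0,0,0,-0.121],[0,12.5,0,0,0,-0.121],[0,12.5,0,0,0,-0.121],[0,12.5,-10,0,0,-0.121],[0,0,-10,0,0,0],[0,0,0,0,0,0],[0,0,0,0,0,0]])

```text
clock: 13.23
position: [0.4586, 0.271, 0.2699]
ee_rot: [3.139, 0.088, -0.003]
force: [-0.6, 0.3, -0.0]
grip_width: 0.0593
gripper_force: 0.0
```

Run:
```python
from h import *
np.set_printoptions(precision=4,suppress=True)
c=grab('wrist','w4'); s=robot.sense();print(s['position'],s['ee_rot'],s['qpos'])
np.save('w4.npy',c,allow_pickle=True)
a=c['pixels'][70:240,130:430]
cv2.imwrite('pics/w4b.png',cv2.resize(a,None,fx=2.66,fy=2.66,interpolation=cv2.INTER_CUBIC)[:,:,::-1])
```

```text
[0.459  0.271  0.2705] [ 3.14    0.0863 -0.0009] [ 0.4215  0.327   1.5176 -0.0002  1.2977  1.9374]
```

View pics/w4b.png

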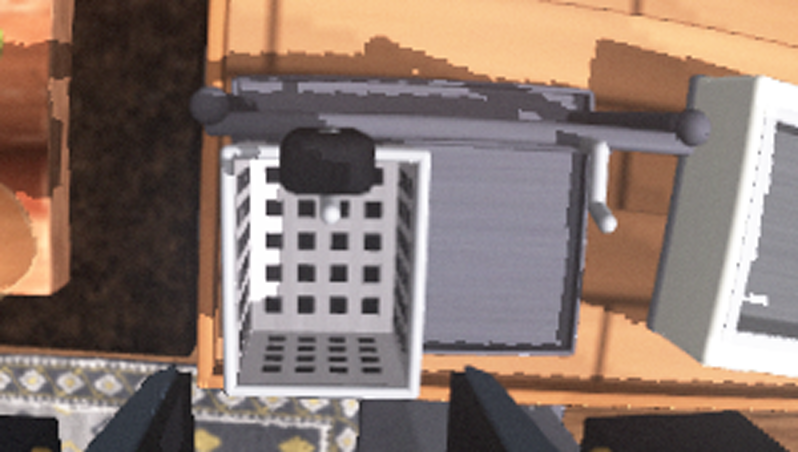

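The crop shows basket A still hanging, its grip block centred at (328,161) and its rim corners at (222,150), (432,152), (420,395) and (227,395). Hook B is empty.

Run:
```python
from h import *
np.set_printoptions(precision=4,suppress=True)
c=np.load('w4.npy',allow_pickle=True).item()
def W(x,y,z): return onz(c,130+x/2.66-.3,70+y/2.66-.3,z,True)
q=np.array([W(*p,.139) for p in[(222,150),(432,152),(420,395),(227,395)]])
print(q[:,:2],q.mean(0),np.linalg.norm(q-np.roll(q,-1,0),axis=1))
d1=(q[0]-q[1]+q[3]-q[2]);d2=q[0]-q[3]+q[1]-q[2];print(' yaw',np.arctan2(-d1[0],d1[1]),np.arctan2(d2[1],d2[0]))
print('grip',W(328,161,.205),'hooktip',W(331,210,.191),W(611,226,.191))
s=grab('scene');print(tri([ray(c,130+328/2.66-.3,70+161/2.66-.3,True),ray(s,159.5,215.3)]))
```

```text
[[0.5169 0.3105]
 [0.5205 0.2352]
 [0.4281 0.2319]
 [0.424  0.306 ]] [0.4724 0.2709 0.139 ] [0.0754 0.0924 0.0743 0.093 ]
 yaw 0.050992780589250476 0.042402887358282605
grip [0.5186 0.2732 0.205 ] hooktip [0.5034 0.2713 0.191 ] [0.5048 0.1844 0.191 ]
(array([0.5186, 0.2729, 0.2053]), [np.float64(0.0002868961571803624), np.float64(0.00028689615718028536)])
```

Emit:
drive_tool(plan=[[20,0.5,0,0,0,-0.006],[20,0.5,0,0,0,0],[20,0.5,0,0,0,0],[0,0,-15,0,0,0],[0,0,-20,0,0,0],[0,0,-15,0,0,0],[0,0,-10,0,0,0],[0,0,0,0,0,0],[0,0,0,0,0,0]])

```text
clock: 14.08
position: [0.5192, 0.2729, 0.2109]
ee_rot: [3.141, 0.073, -0.0]
force: [0.4, -0.2, -0.3]
grip_width: 0.0595
gripper_force: 0.0
```

Emit:
drive_tool(plan=[[0,0,0,0,0,0],[0,0,0,0,0,0],[0,0,0,0,0,0],[0,0,0,0,0,0],[0,0,0,0,0,0],[0,0,0,0,0,0],[0,0,0,0,0,0],[0,0,0,0,0,0]], gripper=1.0, force=60)

```text
clock: 14.75
position: [0.5191, 0.2732, 0.2107]
ee_rot: [-3.141, -0.072, -0.0]
force: [-1.0, -0.1, 3.0]
grip_width: 0.0237
gripper_force: 60.0
```

Emit:
drive_tool(plan=[[0,0,5,0,0,0],[0,0,7,0,0,0],[0,0,8,0,0,0],[0,0,0,0,0,0]])

```text
clock: 15.08
position: [0.5193, 0.2733, 0.2323]
ee_rot: [-3.14, -0.072, -0.002]
force: [-3.1, 0.2, -0.2]
grip_width: 0.0237
gripper_force: 60.0
```

Emit:
drive_tool(plan=[[-10,-0.5,0,0,0,0],[-15,-0.7,0,0,0,0],[-18,-0.9,0,0,0,0],[-18,-0.9,0,0,0,0],[-11,-0.5,10,0,0,0],[0,0,20,0,0,0],[0,0,20,0,0,0],[0,-5,20,0,0,0.06],[0,-5,10,0,0,0.1],[0,-5,0,0,0,0.12]])

```text
clock: 15.92
position: [0.4477, 0.2549, 0.3137]
ee_rot: [-3.098, -0.516, -0.007]
force: [0.8, 0.6, -2.4]
grip_width: 0.0239
gripper_force: 60.0
```

Emit:
drive_tool(plan=[[0,-6,0,0,0,0.12],[0,-6,0,0,0,0.12],[0,-6,0,0,0,0.12],[0,-6,0,0,0,0.12],[0,-6,0,0,0,0.12],[0,-6,0,0,0,0.12],[0,-6,0,0,0,0.12],[0,-6,0,0,0,0.12],[0,-6,0,0,0,0.12],[0,-6,0,0,0,0.12]])

```text
clock: 16.75
position: [0.4468, 0.1944, 0.3112]
ee_rot: [2.264, 2.177, 0.001]
force: [0.7, 0.2, -1.7]
grip_width: 0.0234
gripper_force: 60.0
```

Emit:
drive_tool(plan=[[0,-6,0,0,0,0.12],[0,-6,0,0,0,0.12],[0,-6,0,0,0,0.12],[0,-6,0,0,0,0.12],[0,-6,0,0,0,0.12],[0,-6,0,0,0,0.12],[0,-10,0,0,0,0.12],[1,-10,0,0,0,0.12],[1,-10,0,0,0,0.12],[1,-10,0,0,0,0.12]])

```text
clock: 17.58
position: [0.4498, 0.1182, 0.3112]
ee_rot: [0.639, 3.075, 0.0]
force: [0.7, -0.4, -1.4]
grip_width: 0.0239
gripper_force: 60.0
```

Emit:
drive_tool(plan=[[1,-15,0,0,0,0.12],[1,-15,0,0,0,0.12],[1,-15,0,0,0,0.08],[1,-15,0,0,0,0.05],[1,-10,0,0,0,0],[0,0,0,0,0,0],[0,0,0,0,0,0]])

```text
clock: 18.17
position: [0.455, 0.0485, 0.3108]
ee_rot: [0.077, 3.14, 0.0]
force: [-0.1, 0.7, -2.8]
grip_width: 0.0236
gripper_force: 60.0
```

Emit:
drive_tool(plan=[[0.5,-5.5,0,0,0,-0.016],[0,0,0,0,0,0],[0,0,0,0,0,0]])

```text
clock: 18.42
position: [0.4555, 0.0433, 0.3106]
ee_rot: [-0.098, -3.14, -0.0]
force: [0.2, 0.7, -2.1]
grip_width: 0.0236
gripper_force: 60.0
```

Run:
```python
from h import *
np.set_printoptions(precision=4,suppress=True)
c=grab('wrist','p2'); s=robot.sense();print(s['position'],s['ee_rot'])
np.save('p2.npy',c,allow_pickle=True)
a=c['pixels'][140:310,100:380]
cv2.imwrite('pics/p2c.png',cv2.resize(a,None,fx=2.85,fy=2.85,interpolation=cv2.INTER_CUBIC)[:,:,::-1])
```

```text
[0.4555 0.0434 0.3105] [-0.0973 -3.14   -0.0001]
```

View pics/p2c.png

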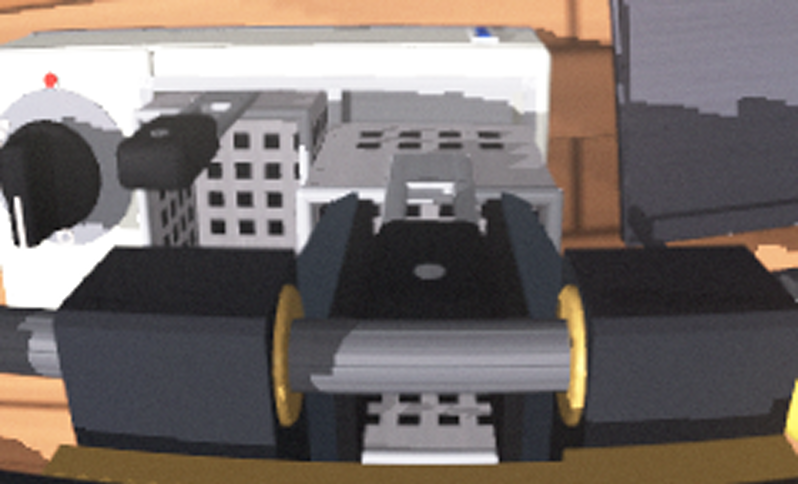

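Run:
```python
from h import *
np.set_printoptions(precision=4,suppress=True)
c=np.load('p2.npy',allow_pickle=True).item()
def W(x,y,z): return onz(c,100+x/2.85-.35,140+y/2.85-.35,z,True)
zo=.3105-.147
print('rim',W(298,187,zo+.075),W(560,191,zo+.075));print('bot',W(331,124,zo),W(521,124,zo))
print('well_a front',W(343,90,.109),W(532,92,.109),'corner',W(549,48,.109))
print('basket B rim front',W(140,108,.139),W(326,93,.139),'gripB',W(162,131,.228))
```

```text
rim [0.4512 0.0074 0.2385] [0.457  0.081  0.2385]
bot [0.451  0.0084 0.1635] [0.4554 0.0779 0.1635]
well_a front [0.449  0.0076 0.109 ] [0.4549 0.0885 0.109 ] corner [0.4362 0.0965 0.109 ]
basket B rim front [ 0.4446 -0.0735  0.139 ] [0.444  0.0043 0.139 ] gripB [ 0.4348 -0.0341  0.228 ]
```

Emit:
drive_tool(plan=[[0.8,-0.7,0,0,0,0],[0,0,-15,0,0,0],[0,0,-20,0,0,0],[0,0,-12,0,0,0],[0,0,-6,0,0,0],[0,0,-5,0,0,0],[0,0,-5,0,0,0],[0,0,0,0,0,0]])

```text
clock: 19.13
position: [0.4563, 0.0425, 0.2471]
ee_rot: [-0.097, -3.14, -0.0]
force: [-0.9, -0.3, -1.9]
grip_width: 0.0235
gripper_force: 60.0
```

Emit:
drive_tool(plan=[[0,0,-5,0,0,0],[0,0,0,0,0,0]])

```text
clock: 19.3
position: [0.4563, 0.0424, 0.2422]
ee_rot: [0.097, 3.14, -0.0]
force: [0.0, 0.3, -2.3]
grip_width: 0.0236
gripper_force: 60.0
```

Inside the well with no contact. Going on down.

Emit:
drive_tool(plan=[[0,0,-6,0,0,0],[0,0,-6,0,0,0],[0,0,-6,0,0,0],[0,0,-5,0,0,0],[0,0,-3,0,0,0],[0,0,-2,0,0,0],[0,0,-1,0,0,0],[0,0,-0.5,0,0,0],[0,0,-0.5,0,0,0]])

```text
clock: 20.05
position: [0.4565, 0.0424, 0.2126]
ee_rot: [0.097, 3.14, -0.0]
force: [-0.9, -0.4, -1.1]
grip_width: 0.0237
gripper_force: 60.0
```

Emit:
drive_tool(plan=[[0,0,-0.5,0,0,0],[0,0,-0.5,0,0,0],[0,0,-0.3,0,0,0],[0,0,0,0,0,0]])

```text
clock: 20.38
position: [0.456, 0.0425, 0.2122]
ee_rot: [0.097, 3.14, 0.0]
force: [-9.6, 1.1, 20.3]
grip_width: 0.0239
gripper_force: 60.0
```

Emit:
drive_tool(plan=[[0,0,0.5,0,0,0],[0,0,0,0,0,0],[0,0,0,0,0,0],[0,0,0,0,0,0],[0,0,0,0,0,0],[0,0,10,0,0,0],[0,0,20,0,0,0],[0,0,20,0,0,0],[0,0,20,0,0,0],[0,0,10,0,0,0]], gripper=0.3)

```text
clock: 21.22
position: [0.457, 0.0424, 0.2938]
ee_rot: [0.097, 3.138, -0.0]
force: [0.5, 0.8, -0.1]
grip_width: 0.0638
gripper_force: 0.0
```

Emit:
drive_tool(plan=[[4,-35,0,0,0,-0.07],[4,-35,0,0,0,-0.07],[4,-35,0,0,0,-0.07],[4,-35,0,0,0,-0.08],[4,-35,0,0,0,-0.08],[4,-35,0,0,0,-0.08],[4,-35,-5,0,0,-0.08],[4,-35,-10,0,0,-0.08],[4,-30,-10,0,0,-0.08],[4,-28,-10,0,0,-0.08]], gripper=0.2)

```text
clock: 22.05
position: [0.4962, -0.2977, 0.2561]
ee_rot: [1.276, 2.871, -0.0]
force: [-0.5, 0.1, -0.7]
grip_width: 0.0731
gripper_force: 0.0
```

Emit:
drive_tool(plan=[[0,0,0,0,0,0],[0,0,0,0,0,0]])

```text
clock: 22.22
position: [0.496, -0.2967, 0.2557]
ee_rot: [-1.271, -2.871, -0.001]
force: [-0.2, 1.0, 0.7]
grip_width: 0.0732
gripper_force: 0.0
```

```bash
cat > sp.py <<'E'
from h import *
np.set_printoptions(precision=4,suppress=True)
def mask(f):
    m=cv2.inRange(cv2.cvtColor(f['pixels'],cv2.COLOR_RGB2HSV),(20,60,25),(45,255,255))
    return cv2.morphologyEx(cv2.morphologyEx(m,cv2.MORPH_OPEN,np.ones((3,3))),cv2.MORPH_CLOSE,np.ones((5,5)))
def blobs(f,fish,z=.06,show=True):
    n,l,st,ce=cv2.connectedComponentsWithStats(mask(f));out=[]
    for i in range(1,n):
        p=onz(f,*ce[i],z,fish)
        if st[i,4]>50 and -.45<p[1]<.13 and .38<p[0]<.60:
            pts=np.argwhere(l==i)[:,::-1].astype(np.float32)
            r=cv2.minAreaRect(pts);out.append((ce[i],p))
            if show:print(ce[i].round(1),st[i,2:],p,'rect',np.round(r[1],0),round(r[2]))
    return out
if __name__=='__main__':
    import sys
    s=robot.sense();print(s['clock'],s['position'],s['ee_rot'],s['grip_width'])
    c=grab('wrist',sys.argv[1]);b=grab('top',sys.argv[1]+'t')
    A=blobs(c,True);print('top');B=blobs(b,False)
    for a,p in A:
        for e,q in B:
            if np.hypot(*(p-q)[:2])<.03:print('tri',*tri([ray(c,*a,True),ray(b,*e)]))
E
python3 sp.py w5
python3 - <<'E'
import cv2,numpy as np
a=cv2.imread('pics/w5.png');b=cv2.imread('pics/w5t.png')[180:285,180:420]
cv2.imwrite('pics/w5c.png',np.vstack([cv2.resize(a[:300],(560,328)),cv2.resize(b,(560,245),interpolation=cv2.INTER_CUBIC)]))
E
```

```text
22.2167 [ 0.496  -0.2967  0.2557] [-1.2714 -2.8712 -0.0006] 0.07320566879644484
[289.4 172.5] [ 32  35 716] [ 0.5277 -0.2617  0.06  ] rect [29. 35.] 18
[195.8 189.5] [  42   44 1316] [ 0.4575 -0.3539  0.06  ] rect [40. 39.] 63
[241.3 213.8] [  39   36 1074] [ 0.5198 -0.3397  0.06  ] rect [37. 36.] 27
top
[350.5 218.1] [ 13  13 123] [ 0.5284 -0.2582  0.06  ] rect [10. 14.] 45
[383.9 220.2] [ 13  14 123] [ 0.5207 -0.3468  0.06  ] rect [11. 14.] 27
tri [ 0.5327 -0.2628  0.0373] [np.float64(0.00033766894520289843), np.float64(0.0003376689452028238)]
tri [ 0.5302 -0.3577  0.0074] [np.float64(0.003251005582233987), np.float64(0.0032510055822339377)]
```

View pics/w5c.png

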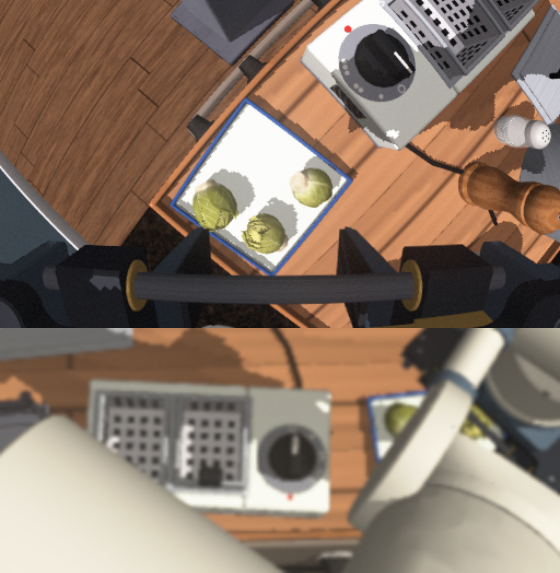

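Both baskets sit square in the wells (bottom half). The wrist view (top half) shows the three sprouts still on the tray, with S1's pale stem end pointing towards the robot. I'll turn to grip S1 across its short axis.

Emit:
drive_tool(plan=[[2,3,0,0,0,-0.12],[3,3,0,0,0,-0.12],[3,3,0,0,0,-0.12],[3,3,0,0,0,-0.12],[3,3,0,0,0,-0.12],[3,3,0,0,0,-0.12],[3,3,0,0,0,-0.12],[3,3,0,0,0,-0.12],[3,4,0,0,0,-0.12],[2.5,4,-10,0,0,-0.12]])

```text
clock: 23.15
position: [0.5259, -0.2627, 0.2488]
ee_rot: [2.671, 1.648, 0.003]
force: [-0.7, -0.2, -0.1]
grip_width: 0.0732
gripper_force: 0.0
```

Emit:
drive_tool(plan=[[0,0,-20,0,0,-0.12],[0,0,-30,0,0,-0.12],[0,0,-30,0,0,-0.08],[0,0,-30,0,0,0],[0,0,-25,0,0,0],[0,0,-15,0,0,0],[0,0,-10,0,0,0],[0,0,0,0,0,0]])

```text
clock: 23.82
position: [0.5243, -0.2624, 0.0855]
ee_rot: [-2.897, -1.21, 0.002]
force: [-0.2, -0.2, -0.9]
grip_width: 0.0727
gripper_force: 0.0
```

```bash
python3 sp.py w6
```

```text
23.8167 [ 0.5243 -0.2624  0.0855] [-2.8972 -1.2101  0.0019] 0.07272208446749032
[253.3 225.7] [  68   59 3085] [ 0.5264 -0.2613  0.06  ] rect [58. 67.] 90
[305.7 290.4] [ 33  25 640] [ 0.5175 -0.3245  0.06  ] rect [24. 32.] 90
top
```

Emit:
drive_tool(plan=[[0,0,-8,0,0,0],[0,0,-7,0,0,0],[0,0,0,0,0,0]])

```text
clock: 24.17
position: [0.5245, -0.2634, 0.071]
ee_rot: [-2.899, -1.209, 0.001]
force: [0.0, -0.6, 0.4]
grip_width: 0.0733
gripper_force: 0.0
```

Emit:
drive_tool(plan=[[0,0,0,0,0,0],[0,0,0,0,0,0],[0,0,0,0,0,0],[0,0,0,0,0,0],[0,0,0,0,0,0],[0,0,0,0,0,0]], gripper=1.0, force=20)

```text
clock: 24.67
position: [0.5249, -0.2637, 0.0719]
ee_rot: [2.9, 1.208, 0.0]
force: [-1.2, 0.3, 2.3]
grip_width: 0.0416
gripper_force: 20.0
```

Emit:
drive_tool(plan=[[0,0,8,0,0,0],[0,0,20,0,0,0],[0,0,25,0,0,0],[0,0,30,0,0,0],[0,0,30,0,0,0],[0,0,20,0,0,0],[0,0,0,0,0,0]])

```text
clock: 25.25
position: [0.5265, -0.2646, 0.2097]
ee_rot: [2.894, 1.206, 0.006]
force: [0.6, 0.1, -0.3]
grip_width: 0.0413
gripper_force: 20.0
```

Emit:
drive_tool(plan=[[-20,0,20,0,0,0],[-30,0,25,0,0,0],[0,35,15,0,0,-0.1],[0,37,0,0,0,-0.11],[0,37,0,0,0,-0.11],[0,37,0,0,0,-0.11],[0,37,0,0,0,-0.11],[0,37,0,0,0,-0.11],[0,37,0,0,0,-0.11],[0,37,0,0,0,-0.1]])

```text
clock: 26.08
position: [0.4745, 0.025, 0.2648]
ee_rot: [3.14, -0.087, -0.0]
force: [1.1, 0.4, -0.4]
grip_width: 0.0414
gripper_force: 20.0
```

Emit:
drive_tool(plan=[[15,5,0,0,0,0],[15,5,-10,0,0,0],[10,0,-20,0,0,0],[0,0,-30,0,0,0],[0,0,-25,0,0,0],[0,0,-15,0,0,0],[0,0,0,0,0,0]])

```text
clock: 26.67
position: [0.5131, 0.0336, 0.162]
ee_rot: [-3.14, 0.078, 0.008]
force: [-2.2, 0.1, -0.7]
grip_width: 0.0419
gripper_force: 20.0
```

Emit:
drive_tool(plan=[[0,5.5,4,0,0,0],[0,0,0,0,0,0],[0,0,0,0,0,0]])

```text
clock: 26.92
position: [0.5159, 0.0393, 0.1703]
ee_rot: [3.141, -0.077, 0.004]
force: [-0.4, -0.1, -0.4]
grip_width: 0.0412
gripper_force: 20.0
```

Emit:
drive_tool(plan=[[0,0,0,0,0,0],[0,0,0,0,0,0],[0,0,0,0,0,0],[0,0,0,0,0,0],[0,0,0,0,0,0],[0,0,10,0,0,0],[0,0,20,0,0,0],[0,0,30,0,0,0],[0,0,30,0,0,0],[-10,0,10,0,0,0]], gripper=0.25)

```text
clock: 27.75
position: [0.5076, 0.0389, 0.2733]
ee_rot: [3.141, -0.078, 0.01]
force: [-0.2, 0.2, 0.1]
grip_width: 0.0682
gripper_force: 0.0
```

Emit:
drive_tool(plan=[[-10,-37,0,0,0,0],[-10,-37,0,0,0,0],[-5,-37,0,0,0,0],[0,-38,0,0,0,0],[0,-38,0,0,0,0],[0,-38,0,0,0,0],[0,-38,0,0,0,0],[0,-38,-10,0,0,0],[0,-38,-20,0,0,0],[0,-38,-20,0,0,0]])

```text
clock: 28.58
position: [0.4798, -0.3378, 0.2202]
ee_rot: [3.139, -0.078, 0.002]
force: [1.6, -0.0, 0.2]
grip_width: 0.0685
gripper_force: 0.0
```

Emit:
drive_tool(plan=[[0,0,0,0,0,0],[0,0,0,0,0,0]])

```text
clock: 28.75
position: [0.4791, -0.3369, 0.2189]
ee_rot: [-3.139, 0.082, 0.003]
force: [-0.2, 0.5, -0.1]
grip_width: 0.0687
gripper_force: 0.0
```

```bash
python3 sp.py w7; cp pics/w7.png pics/w7full.png
```

```text
28.75 [ 0.4791 -0.3369  0.2189] [-3.1391  0.0821  0.0027] 0.0686827042578995
[251.8 143.5] [  42   49 1521] [ 0.5193 -0.3396  0.06  ] rect [44. 41.] 64
[267.3 199.7] [  48   47 1666] [ 0.4569 -0.3534  0.06  ] rect [44. 47.] 27
top
```

View pics/w7full.png

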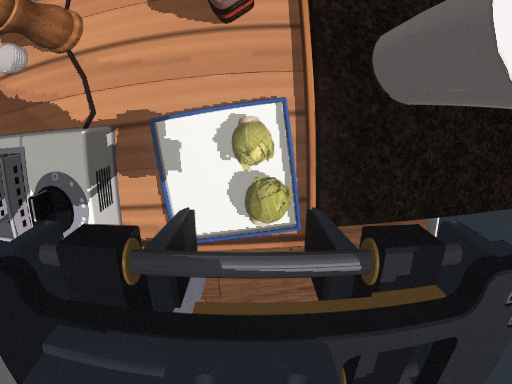

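The tray holds the two remaining sprouts, S2 at (252,143) and S3 at (267,200), each with room for the fingers on its y sides. Taking S2 next.

Emit:
drive_tool(plan=[[20,-1,-20,0,0,0.05],[20,-1,-30,0,0,0],[0,0,-30,0,0,0],[0,0,-30,0,0,0],[0,0,-20,0,0,0],[0,0,-11,0,0,0],[0,0,-7,0,0,0],[0,0,0,0,0,0],[0,0,0,0,0,0]], gripper=0.2)

```text
clock: 29.6
position: [0.5207, -0.3378, 0.0732]
ee_rot: [3.141, 0.001, 0.002]
force: [-0.7, -0.2, -0.5]
grip_width: 0.073
gripper_force: 0.0
```

Emit:
drive_tool(plan=[[0,0,0,0,0,0],[0,0,0,0,0,0],[0,0,0,0,0,0],[0,0,0,0,0,0],[0,0,0,0,0,0],[0,0,0,0,0,0]], gripper=1.0, force=20)

```text
clock: 30.1
position: [0.5202, -0.3379, 0.0722]
ee_rot: [3.141, 0.0, 0.001]
force: [-0.9, -0.7, 5.3]
grip_width: 0.0412
gripper_force: 20.0
```

Emit:
drive_tool(plan=[[0,0,8,0,0,0],[0,0,20,0,0,0],[0,0,25,0,0,0],[0,0,30,0,0,0],[0,0,30,0,0,0],[0,0,0,0,0,0]])

```text
clock: 30.6
position: [0.5221, -0.3393, 0.1911]
ee_rot: [3.136, 0.0, 0.01]
force: [0.7, -1.2, 0.7]
grip_width: 0.041
gripper_force: 20.0
```

Emit:
drive_tool(plan=[[-20,0,25,0,0,0],[-25,0,25,0,0,0],[0,30,20,0,0,-0.02],[0,38,0,0,0,-0.02],[0,38,0,0,0,-0.02],[0,38,0,0,0,0],[0,38,0,0,0,0],[0,38,0,0,0,0],[0,38,0,0,0,0],[6,36,0,0,0,0]])

```text
clock: 31.43
position: [0.4799, -0.0418, 0.2553]
ee_rot: [-3.14, 0.094, 0.0]
force: [1.5, -0.3, 0.4]
grip_width: 0.0412
gripper_force: 20.0
```

Emit:
drive_tool(plan=[[15,0,0,0,0,0],[10,0,-10,0,0,0],[0,0,-25,0,0,0],[0,0,-30,0,0,0],[0,0,-20,0,0,0],[0,0,-8,0,0,0],[0,0,0,0,0,0]])

```text
clock: 32.02
position: [0.5051, -0.0443, 0.16]
ee_rot: [-3.14, 0.095, 0.006]
force: [-0.4, -0.4, -0.2]
grip_width: 0.0414
gripper_force: 20.0
```

Emit:
drive_tool(plan=[[3,0,7,0,0,0],[0,0,0,0,0,0],[0,0,0,0,0,0]])

```text
clock: 32.27
position: [0.5104, -0.0442, 0.1706]
ee_rot: [3.14, -0.094, 0.005]
force: [0.1, -0.0, -1.1]
grip_width: 0.041
gripper_force: 20.0
```

Emit:
drive_tool(plan=[[0,0,0,0,0,0],[0,0,0,0,0,0],[0,0,0,0,0,0],[0,0,0,0,0,0],[0,0,0,0,0,0],[0,0,10,0,0,0],[0,0,20,0,0,0],[0,0,30,0,0,0],[0,0,30,0,0,0],[-10,0,10,0,0,0]], gripper=0.25)

```text
clock: 33.1
position: [0.5014, -0.0441, 0.2726]
ee_rot: [3.139, -0.093, 0.009]
force: [0.4, -0.4, 0.2]
grip_width: 0.0681
gripper_force: 0.0
```

Emit:
drive_tool(plan=[[-10,-30,0,0,0,0],[-10,-30,0,0,0,0],[-10,-35,0,0,0,0],[-10,-35,0,0,0,0],[-10,-35,0,0,0,0],[0,-38,0,0,0,0],[0,-35,-10,0,0,0],[0,-35,-20,0,0,0],[0,-33,-20,0,0,0.05],[0,0,0,0,0,0.05]])

```text
clock: 33.93
position: [0.4475, -0.3539, 0.2151]
ee_rot: [-3.14, -0.062, 0.004]
force: [-1.3, 1.4, -0.2]
grip_width: 0.0685
gripper_force: 0.0
```

```bash
python3 sp.py w8
```

```text
33.9333 [ 0.4475 -0.3539  0.2151] [-3.1397 -0.0617  0.0044] 0.06845776897907226
[251.4 172.8] [  51   49 1822] [ 0.457  -0.3536  0.06  ] rect [46. 47.] 27
top
```

Emit:
drive_tool(plan=[[5,0,-20,0,0,0],[4.5,0.5,-30,0,0,0],[0,0,-30,0,0,0],[0,0,-30,0,0,0],[0,0,-17,0,0,0],[0,0,-10,0,0,0],[0,0,-6,0,0,0],[0,0,0,0,0,0],[0,0,0,0,0,0]], gripper=0.2)

```text
clock: 34.78
position: [0.4591, -0.3493, 0.0769]
ee_rot: [3.14, 0.063, 0.002]
force: [0.2, -1.2, 0.8]
grip_width: 0.0732
gripper_force: 0.0
```

Emit:
drive_tool(plan=[[0,0,0,0,0,0],[0,0,0,0,0,0],[0,0,0,0,0,0],[0,0,0,0,0,0],[0,0,0,0,0,0],[0,0,0,0,0,0]], gripper=1.0, force=20)

```text
clock: 35.28
position: [0.4588, -0.3495, 0.0764]
ee_rot: [3.14, 0.063, 0.001]
force: [0.1, -0.3, 6.6]
grip_width: 0.0482
gripper_force: 20.3
```

Emit:
drive_tool(plan=[[0,0,8,0,0,0],[0,0,20,0,0,0],[0,0,25,0,0,0],[0,0,30,0,0,0],[0,0,30,0,0,0],[0,0,0,0,0,0]])

```text
clock: 35.78
position: [0.4604, -0.3508, 0.1947]
ee_rot: [3.136, 0.063, 0.009]
force: [1.2, -0.7, 1.6]
grip_width: 0.0483
gripper_force: 19.5
```

Emit:
drive_tool(plan=[[5,10,25,0,0,0],[5,20,25,0,0,0],[0,35,25,0,0,-0.02],[0,38,0,0,0,-0.04],[0,38,0,0,0,-0.04],[0,38,0,0,0,0],[0,38,0,0,0,0],[0,38,0,0,0,0],[0,38,0,0,0,0],[6,12,0,0,0,0]])

```text
clock: 36.62
position: [0.473, -0.0412, 0.2634]
ee_rot: [-3.139, 0.091, 0.001]
force: [1.6, -0.9, 1.3]
grip_width: 0.048
gripper_force: 19.5
```

Emit:
drive_tool(plan=[[0,0,0,0,0,0],[0,0,0,0,0,0]])

```text
clock: 36.78
position: [0.4746, -0.0448, 0.2633]
ee_rot: [3.14, -0.091, 0.0]
force: [0.4, -1.0, -0.3]
grip_width: 0.0475
gripper_force: 19.5
```

```bash
cat > lk.py <<'E'
from sp import *
import sys
s=robot.sense();print(s['clock'],s['position'],s['ee_rot'],s['grip_width'])
c=grab('wrist',sys.argv[1]);b=grab('top',sys.argv[1]+'t')
A=blobs(c,True,.09);print('top');B=blobs(b,False,.09)
E
python3 lk.py w9
```

```text
36.7833 [ 0.4746 -0.0448  0.2633] [ 3.1402 -0.0908  0.0002] 0.0474868395727806
[181.4 161.1] [ 28  40 926] [0.4992 0.0327 0.09  ] rect [39. 27.] 90
[250.3 217.4] [  81   94 4737] [ 0.4277 -0.0413  0.09  ] rect [93. 80.] 90
top
[275.3 240.9] [11  6 51] [ 0.4683 -0.0557  0.09  ] rect [ 5. 10.] 90
```

Emit:
drive_tool(plan=[[15,0,0,0,0,0],[15,0,-10,0,0,0],[8,0,-25,0,0,0],[0,0,-30,0,0,0],[0,0,-18,0,0,0],[0,0,-8,0,0,0],[0,0,0,0,0,0],[0,0,0,0,0,0]])

```text
clock: 37.55
position: [0.5127, -0.046, 0.1726]
ee_rot: [3.14, -0.095, -0.0]
force: [0.3, 0.4, -0.4]
grip_width: 0.0477
gripper_force: 19.5
```

Emit:
drive_tool(plan=[[0,0,0,0,0,0],[0,0,0,0,0,0],[0,0,0,0,0,0],[0,0,0,0,0,0],[0,0,0,0,0,0],[0,0,10,0,0,0],[0,0,20,0,0,0],[0,0,30,0,0,0],[-20,0,30,0,0,0],[-30,0,20,0,0,0]], gripper=0.25)

```text
clock: 38.38
position: [0.4643, -0.0456, 0.2852]
ee_rot: [3.14, -0.093, 0.006]
force: [-0.5, -0.7, 0.9]
grip_width: 0.0683
gripper_force: 0.0
```

Emit:
drive_tool(plan=[[-30,0,10,0,0,0],[-30,0,0,0,0,0],[-30,0,0,0,0,0],[0,0,0,0,0,0],[0,0,0,0,0,0]])

```text
clock: 38.8
position: [0.3716, -0.0453, 0.2931]
ee_rot: [3.14, -0.095, 0.002]
force: [0.4, -0.3, -0.4]
grip_width: 0.0683
gripper_force: 0.0
```

```bash
python3 lk.py w10
python3 - <<'E'
import cv2,numpy as np
a=cv2.imread('pics/w10.png')
cv2.imwrite('pics/w10c.png',cv2.resize(a[:230,80:460],None,fx=2.1,fy=2.1,interpolation=cv2.INTER_CUBIC))
E
```

```text
38.8 [ 0.3716 -0.0453  0.2931] [ 3.1398 -0.0947  0.002 ] 0.06826253266100162
[247.4  63. ] [  49   75 2391] [ 0.5052 -0.0491  0.09  ] rect [74. 48.] 90
[179.6  72.5] [ 26  36 764] [0.5012 0.0327 0.09  ] rect [35. 25.] 90
top
[273.5 216.7] [ 19   9 130] [ 0.5314 -0.0529  0.09  ] rect [ 8. 18.] 90
```

View pics/w10c.png

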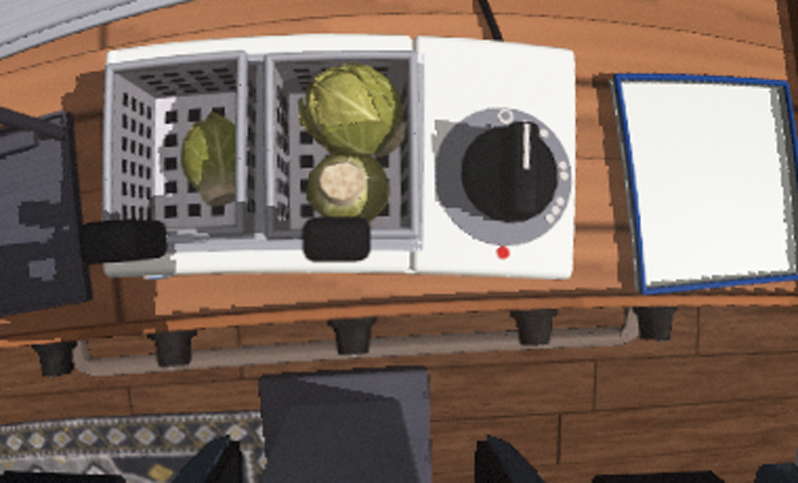

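The picture shows S1 in the left basket at (212,158), and S3 at (352,108) and S2 at (347,185) in the right basket. The tray is empty. The dial is off, with its pointer at the ring mark. Next I'll go above the dial, gripping towards the bar's far end so the gripper body clears basket B's handle, and check S3's height by triangulating it from the new viewpoint.

Emit:
drive_tool(plan=[[20,-20,0,0,0,0],[20,-20,0,0,0,0],[20,-20,0,0,0,0],[20,-20,-10,0,0,0],[20,-7,-20,0,0,-0.006],[20,0,-10,0,0,0],[2,0,0,0,0,0],[0,0,0,0,0,0],[0,0,0,0,0,0]], gripper=0.6)

```text
clock: 39.65
position: [0.4946, -0.1321, 0.2522]
ee_rot: [-3.14, 0.102, 0.001]
force: [-0.2, -0.0, 0.2]
grip_width: 0.0364
gripper_force: 0.0
```

```bash
cat > d.py <<'E'
from sp import *
import sys
s=robot.sense();print(s['clock'],s['position'],s['ee_rot'],s['grip_width'],s['qpos'])
c=grab('wrist',sys.argv[1]);np.save(sys.argv[1]+'.npy',c,allow_pickle=True)
m=mask(c);n,l,st,ce=cv2.connectedComponentsWithStats(m)
for i in range(1,n):
    if st[i,4]>150: print(st[i],ce[i].round(1),onz(c,*ce[i],.09,True))
E
python3 d.py w11
python3 - <<'E'
import cv2
a=cv2.imread('pics/w11.png')
cv2.imwrite('pics/w11c.png',cv2.resize(a[60:330],None,fx=1.56,fy=1.56,interpolation=cv2.INTER_CUBIC))
E
```

```text
39.65 [ 0.4946 -0.1321  0.2522] [-3.1398  0.1022  0.0009] 0.03644884217158374 [-0.3777  0.3146  1.5923 -0.0001  1.2353  1.2582]
[ 142  157   51   67 2214] [170.3 183.5] [ 0.4971 -0.0417  0.09  ]
[ 98 169  14  37 367] [104.4 187.8] [0.498 0.043 0.09 ]
```

View pics/w11c.png

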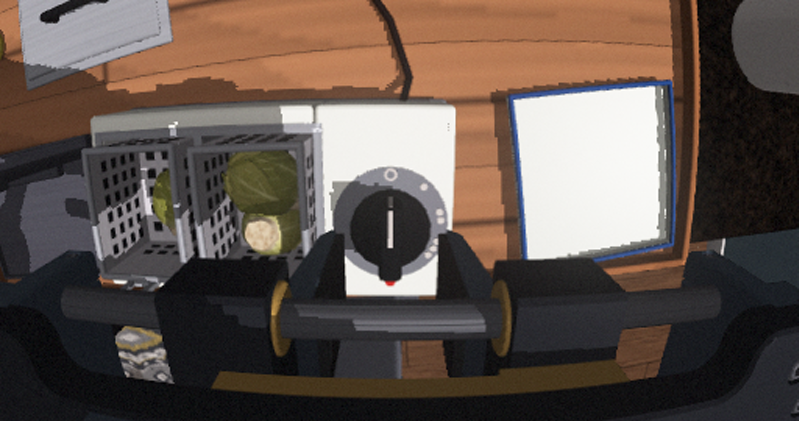

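Run:
```python
from h import *
from scipy.spatial.transform import Rotation as Ro
np.set_printoptions(precision=4,suppress=True)
c=np.load('w11.npy',allow_pickle=True).item()
def T(p,r):
    M=np.eye(4);M[:3,:3]=Ro.from_rotvec(r).as_matrix();M[:3,3]=p;return M
ct=c['world_to_cam']@T([.4946,-.1321,.2522],[-3.1398,.1022,.0009])
c10=dict(c);c10['world_to_cam']=ct@np.linalg.inv(T([.3716,-.0453,.2931],[3.1398,-.0947,.002]))
w=lambda x,y:(x/1.56-.3,60+y/1.56-.3)
v=lambda x,y:(80+x/2.1-.3,y/2.1-.3)
for n,p,q in(('S3',(262,182),(352,108)),('S2stem',(264,231),(343,180)),('red',(390,283),(503,253)),('ring',(391,174),(506,117)),('dots',(440,218),(563,171))):
    print(n,tri([ray(c,*w(*p),True),ray(c10,*v(*q),True)]))
for n,p,z in(('red',(390,283),.109),('ring',(391,174),.109),('dots',(440,218),.109),('pA',(390,198),.154),('pB',(390,246),.154)):print(n,onz(c,*w(*p),z,True))
```

```text
S3 (array([ 0.5124, -0.0502,  0.1249]), [np.float64(0.00023832858973215574), np.float64(0.0002383285897322746)])
S2stem (array([ 0.476 , -0.0431,  0.1126]), [np.float64(0.0002116368143090835), np.float64(0.00021163681430901306)])
red (array([ 0.4332, -0.1265,  0.1133]), [np.float64(0.00013192607845188205), np.float64(0.00013192607845188917)])
ring (array([ 0.5086, -0.1325,  0.1107]), [np.float64(0.0002900125345959676), np.float64(0.0002900125345960152)])
dots (array([ 0.478 , -0.1625,  0.114 ]), [np.float64(0.0001284947582330226), np.float64(0.00012849475823304544)])
red [ 0.4311 -0.1265  0.109 ]
ring [ 0.5084 -0.1323  0.109 ]
dots [ 0.4764 -0.1631  0.109 ]
pA [ 0.5037 -0.1314  0.154 ]
pB [ 0.4752 -0.1295  0.154 ]
```

S3's centre is at about z = 0.125, roughly 58 mm over the basket's underside, so it's inside and under the 78 mm limit. The dial axis is at about (0.475, -0.130). Descending onto the bar.

Emit:
drive_tool(plan=[[0,0.3,-20,0,0,0],[0,0,-30,0,0,0],[0,0,-20,0,0,0],[0,0,-10,0,0,0],[0,0,-8,0,0,0],[0,0,0,0,0,0],[0,0,0,0,0,0]])

```text
clock: 40.28
position: [0.4946, -0.1321, 0.1648]
ee_rot: [3.14, -0.103, 0.001]
force: [0.7, -0.1, 0.4]
grip_width: 0.0364
gripper_force: 0.0
```

Emit:
drive_tool(plan=[[0,0,-8,0,0,0],[0,0,-6,0,0,0],[0,0,0,0,0,0],[0,0,0,0,0,0]])

```text
clock: 40.62
position: [0.4944, -0.132, 0.1499]
ee_rot: [-3.14, 0.103, 0.001]
force: [0.3, -0.0, 0.1]
grip_width: 0.0366
gripper_force: 0.0
```

No contact. Closing on the bar.

Emit:
drive_tool(plan=[[0,0,-1.5,0,0,0],[0,0,0,0,0,0],[0,0,0,0,0,0],[0,0,0,0,0,0],[0,0,0,0,0,0],[0,0,0,0,0,0]], gripper=1.0, force=30)

```text
clock: 41.12
position: [0.4947, -0.1319, 0.1488]
ee_rot: [-3.14, 0.103, -0.0]
force: [-0.1, 3.1, 2.4]
grip_width: 0.0137
gripper_force: 30.0
```

Emit:
drive_tool(plan=[[0,0,-3,0,0,0],[0,0,-3,0,0,0],[0,0,-1.5,0,0,0],[0,0,0,0,0,0],[0,0,0,0,0,0]])

```text
clock: 41.53
position: [0.4947, -0.1319, 0.141]
ee_rot: [-3.14, 0.103, -0.0]
force: [-0.9, 5.2, 8.2]
grip_width: 0.0135
gripper_force: 30.0
```

Emit:
drive_tool(plan=[[-0.23,-1.93,0,0,0,-0.1],[-0.42,-1.9,0,0,0,-0.1],[-0.6,-1.85,0,0,0,-0.1],[-0.79,-1.78,0,0,0,-0.1],[-0.96,-1.7,0,0,0,-0.1]])

```text
clock: 41.95
position: [0.4918, -0.1408, 0.1411]
ee_rot: [-3.014, 0.884, -0.0]
force: [2.1, 8.3, 6.4]
grip_width: 0.0137
gripper_force: 30.0
```

Emit:
drive_tool(plan=[[-1.12,-1.59,0,0,0,-0.1],[-1.27,-1.47,0,0,0,-0.1],[-1.41,-1.33,0,0,0,-0.1],[0,0,0,0,0,0]])

```text
clock: 42.28
position: [0.488, -0.1451, 0.1411]
ee_rot: [-2.846, 1.328, -0.001]
force: [2.7, 11.0, 7.1]
grip_width: 0.0135
gripper_force: 30.0
```

Emit:
drive_tool(plan=[[-1.54,-0.8,0,0,0,-0.1],[-1.65,-0.7,0,0,0,-0.1],[-1.75,-0.6,0,0,0,-0.1],[-1.83,-0.5,0,0,0,-0.1],[-1.88,-0.49,0,0,0,-0.1],[-1.92,-0.3,0,0,0,-0.09],[0,0,0,0,0,0],[0,0,0,0,0,0]])

```text
clock: 42.95
position: [0.4781, -0.149, 0.1414]
ee_rot: [-2.344, 2.09, -0.003]
force: [4.4, 5.2, 7.6]
grip_width: 0.0134
gripper_force: 30.0
```

Run:
```python
from h import *
s=robot.sense();r=s['ee_rot'];print(s['clock'],s['position'],r,2*np.arctan2(r[1],r[0]),s['force'],s['wrist_torque'],s['qpos'])
```

```text
42.95 [ 0.4781286  -0.14901371  0.14139121] [-2.34350813  2.09038941 -0.00265157] 4.826439557988475 [4.42212138 5.19506258 7.62656145] [ 1.27471112 -0.71499583 -0.08944003] [-4.21866007e-01  4.40731905e-01  1.75751195e+00  8.41441057e-04
  9.41362434e-01  2.60518140e+00]
```

Emit:
drive_tool(plan=[[0,0,2,0,0,-0.009],[0,0,3,0,0,0],[0,0,2.6,0,0,0],[0,0,0,0,0,0],[0,0,0,0,0,0]])

```text
clock: 43.37
position: [0.478, -0.149, 0.1487]
ee_rot: [-2.335, 2.1, -0.002]
force: [3.7, 4.2, 2.2]
grip_width: 0.0139
gripper_force: 30.0
```

Emit:
drive_tool(plan=[[0,0,0,0,0,0],[0,0,0,0,0,0],[0,0,0,0,0,0],[0,0,0,0,0,0],[0,0,0,0,0,0]], gripper=0.6)

```text
clock: 43.78
position: [0.4771, -0.149, 0.1486]
ee_rot: [2.336, -2.101, -0.0]
force: [-0.5, 0.3, -0.2]
grip_width: 0.0363
gripper_force: 0.0
```

Emit:
drive_tool(plan=[[0,0,10,0,0,0],[0,0,20,0,0,0],[0,0,30,0,0,0],[0,0,30,0,0,0],[-10,0,20,0,0,0],[-20,0,0,0,0,0],[-20,0,0,0,0,0],[-20,0,0,0,0,0],[0,0,0,0,0,0],[0,0,0,0,0,0]])

```text
clock: 44.62
position: [0.4068, -0.149, 0.259]
ee_rot: [-2.335, 2.101, -0.001]
force: [-0.0, -0.8, 0.3]
grip_width: 0.0362
gripper_force: 0.0
```

```bash
python3 d.py w12
```

```text
44.6167 [ 0.4068 -0.149   0.259 ] [-2.3352  2.1014 -0.0007] 0.03617089313701617 [-0.4892  0.1917  1.7513 -0.      1.1981  2.5471]
```

Emit:
drive_tool(plan=[[-3,4,3,0,0,0.12],[-3,4,3,0,0,0.12],[-3,4,3,0,0,0.12],[-3,4,3,0,0,0.12],[-3,4,3,0,0,0.12],[-3,4,3,0,0,0.12],[-3,4,3,0,0,0.12],[-3,4,3,0,0,0.12],[-3,4,3,0,0,0.12],[-3,4,3,0,0,0.12]])

```text
clock: 45.5
position: [0.378, -0.1089, 0.2889]
ee_rot: [3.115, -0.405, 0.0]
force: [0.1, 0.0, 1.1]
grip_width: 0.0364
gripper_force: 0.0
```

Emit:
drive_tool(plan=[[0,4,0,0,0,0.12],[0,4,0,0,0,0.07],[0,0,0,0,0,0],[0,0,0,0,0,0]])

```text
clock: 45.83
position: [0.3779, -0.101, 0.2887]
ee_rot: [3.139, -0.12, 0.0]
force: [0.6, 0.1, -0.4]
grip_width: 0.0366
gripper_force: 0.0
```

```bash
cat > dv.py <<'E'
from h import *
import sys
np.set_printoptions(precision=4,suppress=True)
c=grab('wrist',sys.argv[1]);s=robot.sense();print(s['position'],s['clock'])
np.save(sys.argv[1]+'.npy',c,allow_pickle=True)
P=lambda d,z:proj(c,[.475+d[0],-.1303+d[1],z],True)
u0=P((0,0),.15);print('axis px',u0)
g=c['pixels'].astype(int);m=np.zeros(g.shape[:2],np.uint8)
x,y=u0.astype(int);w=40
m[y-w:y+w,x-w:x+w]=(g.min(2)[y-w:y+w,x-w:x+w]>150)*255
n,l,st,ce=cv2.connectedComponentsWithStats(m)
for i in range(1,n):
    if 3<st[i,4]<200:
        pts=np.argwhere(l==i)[:,::-1].astype(np.float32);vx,vy,x0,y0=cv2.fitLine(pts,cv2.DIST_L2,0,.01,.01).ravel()
        k=(pts-[x0,y0])@[vx,vy];e=[np.array([x0,y0])+t*np.array([vx,vy]) for t in(k.min(),k.max())]
        a,b=[onz(c,*q,.154,True) for q in e];d=b-a
        print(st[i],ce[i].round(1),'face',onz(c,*ce[i],.109,True)[:2],'top',a[:2],b[:2],'ang',np.arctan2(d[1],d[0]))
for r in range(y-26,y+27,2): print(''.join('%4d'%v for v in g.max(2)[r,x-32:x+33:3]))
E
python3 dv.py w13
```

```text
[ 0.3778 -0.1011  0.2887] 45.8833
axis px [273.5322  86.5089]
[273  82  23   5  55] [283.8  84. ] face [ 0.4807 -0.1454] top [ 0.4757 -0.1295] [ 0.4777 -0.151 ] ang -1.4791622538654858
 244 244 243 244 190 154 157 151 155 185 151 173 156 151 155 175 245 244 246 245 245 245
 245 244 244 155 156 153 153 155 156 211 220 152 153 151 153 152 158 245 245 245 245 246
 244 245 185 153 150 155 158 137 155 142 141 150 152 151 154 154 151 176 246 244 245 246
 243 197 155 156 103 105 104  69  58  45  49  44  59 132 155 157 227 177 222 245 244 245
 244 154 153  88  87  87  47  50  52  55  54  52  55  49  97 155 213 163 153 244 245 246
 218 150  85  89  90  45  46  50  53  54  51  55  54  52  47  79 152 153 151 217 245 245
 154  96  88  85  76  44  53  51  53  54  52  52  50  51  53  48 141 150 153 153 246 245
 138  89  86  86  41  51  51  52  53  51  57  54  50  51  48  51  60 149 152 155 238 245
  95  87  87  55  51  50  52  45  48  50  46  51  46  50  53  51  46  78 151 154 177 246
  87  88  85  39  48  45  52  44  44  43  41  44  45  44  46  47  48  50  60 154 156 245
  85  84  86  41  40  43 
[... 787 characters left out ...]
3  42  47  49  48  45  52  45  48  46  43  48  44  47  52  42 152 180 153 233
  88  84  82  45  43  46  47  48  47  48  44  48  48  46  48  48  49  58 151 225 180 241
 155  87  85  79  41  49  40  47  48  47  43  50  50  51  45  47  46 151 155 193 152 245
 149 105  86  83  54  45  46  45  47  47  47  48  49  49  48  46  88 148 220 211 169 245
 151 152 120  84  85  40  41  50  45  47  51  45  50  49  45  44 148 148 187 202 232 244
 181 152 149 130 114  75  40  40  45  46  49  47  43  43  47 127 151 212 210 149 245 245
 234 151 152 153 144 132 110  40  37  44  43  41  42  47 151 150 149 203 209 207 246 245
 242 219 150 152 148 152 152 143 143 103  56  94 136 148 151 146 152 148 147 245 244 245
```

Run:
```python
from h import *
np.set_printoptions(precision=4,suppress=True)
def ends(n):
    c=np.load(n+'.npy',allow_pickle=True).item();g=c['pixels'].min(2)
    u=proj(c,[.4767,-.140,.154],True).astype(int);m=np.zeros(g.shape,np.uint8);w=24
    m[u[1]-w:u[1]+w,u[0]-w:u[0]+w]=(g[u[1]-w:u[1]+w,u[0]-w:u[0]+w]>150)*255
    k,l,st,ce=cv2.connectedComponentsWithStats(m)
    i=min((i for i in range(1,k) if st[i,4]>15),key=lambda i:np.hypot(*(ce[i]-u)))
    print(n,u,st[i],ce[i]);return c,ce[i]
a,p=ends('w12');b,q=ends('w13')
print(tri([ray(a,*p,True),ray(b,*q,True)]))
for z in(.146,.154):print(z,onz(a,*p,z,True),onz(b,*q,z,True))
```

```text
w12 [173 196] [172 185   3  24  55] [172.9455 196.6909]
w13 [283  83] [273  82  23   5  55] [283.8364  83.9818]
(array([ 0.4766, -0.1399,  0.1556]), [np.float64(0.00010324673894057322), np.float64(0.00010324673894077091)])
0.146 [ 0.479  -0.1369  0.146 ] [ 0.4773 -0.141   0.146 ]
0.154 [ 0.477  -0.1394  0.154 ] [ 0.4766 -0.1401  0.154 ]
```

Run:
```python
from sp import *
c=grab('wrist','w14');print(robot.sense()['position'])
blobs(c,True,.09)
print(robot.hand_in())
```

```text
[ 0.3776 -0.1012  0.2887]
[195.8  74.2] [  49   79 2443] [ 0.503  -0.0458  0.09  ] rect [78. 47.] 89
[130.1  85.4] [ 17  35 479] [0.5018 0.0383 0.09  ] rect [34. 16.] 90
the job is handed in; nothing more can be done
None
```

Both baskets are seated in the wells with all three sprouts inside (one left, two right), the dial reads about 1.41 rad (two dots) and has sprung up, and the job is handed in; no verdict came back.

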